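Build up the sieve stack on the shaker base

ROBOT

A 6-joint arm with a two-finger parallel gripper is mounted at the origin on the work surface; the furniture and walls round the work are solid. World frame = base frame: x ahead of the robot, y to its left, z up, the work surface at z = 0. Lengths are in m, angles in rad, forces in N, time in s.
With the tool pointing down it reaches from about 0.375 to 0.925 m from the base axis. Payload 5.7 kg.
Tool frame: the origin (TCP) lies on the centre line of the jaws, within the pads' length; the fingertips stand 8 mm ahead of it and the grasp point (between the pads) lies 11 mm behind it (nose_length is the distance from the TCP to the fingertips, in m); z points along the fingers, y is the line along which they close (so a half turn about z gives the same grasp; the last joint's range is limited). The gripper opens to 85 mm and grips with 20 to 120 N. Pads are 22 mm wide; open, the fingers measure 114 mm over their backs; the gripper's body (76 mm by 85 mm) begins 54 mm behind the grasp point. The pads swing forward as they close: fully open they stand 13 mm farther back than shut.
Start: joints at [1.225, 0.359, 1.51, -0, 1.272, -0.115], TCP at [0.137, 0.584, 0.239] pointing down, gripper open.
Joint ranges: [-2.97, 2.97], [-1.01, 2.36], [0.21, 2.38], [-0.96, 4.11], [0.2, 2.71], [-2.98, 2.98]. Speed limits (rad/s): [2.39, 2.39, 3.14, 3.14, 3.14, 3.14].

INTERFACE

Orientations are given as [roll, pitch, yaw] about the fixed x, y, z axes, in that order (R = Rz(yaw) Ry(pitch) Rx(roll)).
In Python, from rig import sense, grab_frame, camera_model, finish_job, boxes_of, nose_length gives the robot as it stands. The module is installed in compiled form; this text tells all that it offers.
- The arm moves only by the shell command python3 -m jog 'ROWS' [FORCE]. ROWS is JSON, a list of rows, each an object of numbers: "fingers": the finger opening in cm, from 0 to 8.54; "x", "y", "z": the shift along the tool's x, y, z in cm; "wx", "wy", "wz": the turn, a rotation vector about the tool's x, y, z in rad. A call has exactly 5 rows; each row is the pose to reach, as a shift and turn from the pose commanded when the call began, along the tool's axes at that moment; what a row does not reach only later rows make up. A row lasts 1/10 s, in which the tool goes at most 50 mm and 8.59 degrees, less where a joint would pass 70% of its speed; a pose out of reach is approached as far as the arm can. A call with a gripper value outside its range is refused whole. The fingers move at their own pace and stop on an object; FORCE is the grip in N (left out, the last holds). Time passes only in rows, so rows that repeat a pose let the fingers close, or fill a call up. It gives the time, the measured TCP pose, the force, the opening and the grip force at its end, in the units of the state.
- sense(): the state, without advancing time (a new reading comes with each control period).
- grab_frame(name): name is "side" or "top"; returns the picture (480x640x3 uint8, blue, green, red); there is no depth.
- camera_model(name): a dict with "fov_y" (degrees; the focal length in pixels is half the picture's height over the tangent of half this angle, whatever the lens; pixels are square), "cx", "cy" (the principal point, pixels), "pose" (4x4, takes a point from camera to world coordinates). Camera axes: x right, y down, z forward; pixel columns grow to the right and rows downward; lengths in m; the calibration is good to about 2 mm. A picture is of the moment at which its call begins. camera_model takes no time and is no camera call.
- finish_job(): hands the job in; it is judged then, once.
Trained networks look in the newest picture that a camera, given by its name, has taken for a name from the list of things; names that differ only in an ending like _2 or _b are one class to them, and where a whole thing is asked for, a point or a joint stands for the part that bears it (a point fixed in the world has none). Each returns a list of dicts, best first, with "conf" (0 to 1); they miss things now and then, are a little off and sometimes report something else, mostly with a low value. They report only what shows in the picture. A call takes as long as a camera call. They do not tell look-alikes from the thing itself.
- boxes_of(camera, label): "box" ([left, top, width, height] in pixels, round what is visible of it).
The state is a dict: "clock": time; "joint_positions": joint angles; "joint_vel": joint speeds; "tau": joint torques, N m; "tcp_pos": TCP position; "tool_rot": TCP orientation; "ft_force": force on the tool from outside, world axes, zero at the start; "ft_torque": the same for the moment, N m; "opening": finger opening in m; "finger_force": force on a finger pad.
Only numpy, scipy, OpenCV 4.12 (cv2) and the standard library are available. Lean on these libraries where they do the work, as an engineer would, in place of code of your own. Each camera call takes 0.05 s, during which the arm holds its last target. There are 200 camera calls.

TASK

Build up the sieve stack on the white shaker base in this order from the bottom: the pan in the base's ring, then the fine sieve, then the coarse sieve, then the lid. Set each part upright and fully home on the one below and let go of it before the next, and leave the dropper bottle and the strip rack where they stand. Do not tip any part over.

Things in the scene. Friction and masses are not known exactly. Their poses are not given: they have to be found in the camera images.
- shaker: White box-shaped sieve shaker base, 100x100 mm and 50 mm high, fixed to the worktop (it does not move and need not be switched on), with a low metal ring (62 mm outside, 54 mm bore) upright in the middle of its top. A small black knob and switch are on one side. Origin: centre of its underside, z up.
- shaker_seat (a point): Centre of the upper edge of the ring on the shaker base, 60 mm above the worktop. The ring is open for 11 mm down; the pan's foot goes into it.
- pan: Collecting pan: the shallowest of three round open steel cups, 60 mm diameter, 32 mm high in all, with a closed plain floor inside. Its foot is 8 mm high and tapers from 51 mm down to 45 mm diameter, so that it drops into the 54 mm bore of the part below until its shoulder (8 mm above its underside) rests on that rim. Above the foot the wall is straight, 3 mm thick, 54 mm bore. Stands upright on its foot. Origin: centre of the underside of the foot, z up. About 0.1 kg.
- fine_sieve: Fine sieve: round open steel cup, 60 mm diameter, 38 mm high in all, with a dense wire mesh (openings about 2 mm) as floor. Its foot is 8 mm high and tapers from 51 mm down to 45 mm diameter, so that it drops into the 54 mm bore of the part below until its shoulder (8 mm above its underside) rests on that rim. Wall 3 mm, bore 54 mm. Origin: centre of the underside of the foot, z up. About 0.1 kg.
- coarse_sieve: Coarse sieve: the tallest round open steel cup, 60 mm diameter, 44 mm high in all, with an open grid of a few thick wires (openings about 10 mm) as floor. Its foot is 8 mm high and tapers from 51 mm down to 45 mm diameter, so that it drops into the 54 mm bore of the part below until its shoulder (8 mm above its underside) rests on that rim. Wall 3 mm, bore 54 mm. Origin: centre of the underside of the foot, z up. About 0.11 kg.
- lid: Lid: flat steel disc, 60 mm diameter, 6 mm thick, with a black upright round knob (18 mm diameter, its grip from 20 mm to 42 mm above the underside of the foot) in the middle. 42 mm high in all. Its foot is 8 mm high and tapers from 51 mm down to 45 mm diameter, so that it drops into the 54 mm bore of the part below until its shoulder (8 mm above its underside) rests on that rim. Origin: centre of the underside of the foot, z up. About 0.09 kg.
- dropper_bottle: Bystander: white dropper bottle, 43 mm diameter, 128 mm high, standing just in front of a fixed wall shelf whose lowest board is 140 to 165 mm above the worktop and begins about 40 mm behind the bottle: the hand should not go there. Origin: centre of its underside.
- strip_rack: Bystander: small white rack of pale strips, 52x90 mm and 34 mm high, long side along its y axis. Origin: centre of its underside.
- carousel_stand: Tall grey pipette stand, fixed where it is, about 130x240 mm and 310 mm high, with pipettes hanging out at its left front. Keep clear of it: it reaches about 85 mm from its origin towards the robot, and from 130 mm to the left to 130 mm to the right of the origin; when parts are carried between the left and the right half of the worktop the hand must pass in front of it (nearer to the robot). Origin: about the centre of its foot, z up.
Mind the look-alikes: they are no part of the job. Leave any green look-alike of the coarse_sieve alone. What is shaped like the lid but red is not meant.

How it is judged:
On the way, in this order (a step that is already met when the one before it is completed fails the run):
1. the pan is seated in the ring of the shaker base and let go (horizontal distance between pan and shaker_seat below 0.004 m and z of pan in the frame of shaker between 0.049 and 0.055 m and angle between pan's own z axis and vertical below 0.07 rad and contact force between the fingers and pan below 0.1 N), for 0.2 s.
2. the fine sieve is seated on the pan and let go (horizontal distance between pan and shaker_seat below 0.004 m and z of pan in the frame of shaker between 0.049 and 0.055 m and angle between each of pan, fine_sieve's own z axis and vertical below 0.07 rad and horizontal distance between fine_sieve and pan below 0.004 m and z of fine_sieve in the frame of shaker between 0.073 and 0.079 m and contact force between the fingers and fine_sieve below 0.1 N), for 0.2 s.
3. the coarse sieve is seated on the fine sieve and let go (horizontal distance between pan and shaker_seat below 0.004 m and z of pan in the frame of shaker between 0.049 and 0.055 m and angle between each of pan, fine_sieve, coarse_sieve's own z axis and vertical below 0.07 rad and horizontal distance between fine_sieve and pan below 0.004 m and z of fine_sieve in the frame of shaker between 0.073 and 0.079 m and horizontal distance between coarse_sieve and fine_sieve below 0.004 m and z of coarse_sieve in the frame of shaker between 0.103 and 0.109 m and contact force between the fingers and coarse_sieve below 0.1 N), for 0.2 s.
4. the lid is seated on the coarse sieve and let go (horizontal distance between pan and shaker_seat below 0.004 m and z of pan in the frame of shaker between 0.049 and 0.055 m and angle between each of pan, fine_sieve, coarse_sieve, lid's own z axis and vertical below 0.07 rad and horizontal distance between fine_sieve and pan below 0.004 m and z of fine_sieve in the frame of shaker between 0.073 and 0.079 m and horizontal distance between coarse_sieve and fine_sieve below 0.004 m and z of coarse_sieve in the frame of shaker between 0.103 and 0.109 m and horizontal distance between lid and coarse_sieve below 0.004 m and z of lid in the frame of shaker between 0.139 and 0.145 m and contact force between the fingers and lid below 0.1 N), for 0.2 s.
At the end, for the whole second after the job is handed in: Pan in the base's ring, fine sieve on the pan, coarse sieve on the fine sieve, lid on the coarse sieve, each within 4 mm of the part below sideways and 3 mm of its fully seated height, upright within 4 degrees, released and at rest (horizontal distance between pan and shaker_seat below 0.004 m and z of pan in the frame of shaker between 0.049 and 0.055 m and angle between each of pan, fine_sieve, coarse_sieve, lid's own z axis and vertical below 0.07 rad and horizontal distance between fine_sieve and pan below 0.004 m and z of fine_sieve in the frame of shaker between 0.073 and 0.079 m and horizontal distance between coarse_sieve and fine_sieve below 0.004 m and z of coarse_sieve in the frame of shaker between 0.103 and 0.109 m and horizontal distance between lid and coarse_sieve below 0.004 m and z of lid in the frame of shaker between 0.139 and 0.145 m and linear speed of each of pan, fine_sieve, coarse_sieve, lid below 0.01 m/s); the robot touches nothing.
It fails at once if a bystander (dropper bottle or strip rack) is pushed more than 15 mm or tipped over (distance of any of dropper_bottle, strip_rack from where it was at the start of the episode above 0.015 m or angle between any of dropper_bottle, strip_rack's own z axis and vertical above 0.3 rad).
It fails at once if a part of the stack is tipped over (angle between any of pan, fine_sieve, coarse_sieve, lid's own z axis and vertical above 0.8 rad).
It also fails if it takes over 109 s, if anything falls off the work surface, if the arm or the gripper's body presses on something with over 40 N, if the wrist force passes 120 N, or if a joint passes its speed limit or range.

## Working session

There is one attempt and no reset: what is moved stays moved. The work goes in short steps, Python scripts to look and compute and a shell command to move; the robot and the scene stay as the last step left them, time stands still between calls to the robot, and variables do not carry over. Pictures are saved under pics/ and viewed, at most 14 in all, crops included, and the job is handed in when it is done.

```bash
mkdir -p pics; python3 - <<'E'
from rig import *
import cv2, numpy as np
for c in ("side","top"):
    cv2.imwrite(f"pics/{c}0.png",grab_frame(c)); m=camera_model(c); print(c,m["fov_y"],m["cx"],m["cy"],np.round(m["pose"],4).tolist(),{k:v for k,v in m.items() if k not in("fov_y","cx","cy","pose")})
    for l in ("shaker","pan","fine_sieve","coarse_sieve","lid","dropper_bottle","strip_rack","carousel_stand"):
        print(l,[(np.round(d["box"]).astype(int).tolist(),round(d["conf"],2)) for d in boxes_of(c,l)])
s=sense();print(s["clock"],s["tcp_pos"],s["tool_rot"],s["opening"],nose_length if not callable(nose_length) else nose_length())
E
```

```text
side 54.40357834592341 325.5055915288377 250.08240794783512 [[0.782, -0.4753, 0.4031, 0.0723], [-0.6229, -0.5764, 0.5289, -0.6136], [-0.019, -0.6647, -0.7469, 0.8293], [0.0, 0.0, 0.0, 1.0]] {}
shaker [([351, 322, 73, 70], 0.97)]
pan [([274, 233, 26, 22], 0.72)]
fine_sieve [([225, 183, 21, 25], 0.97), ([354, 324, 72, 71], 0.33)]
coarse_sieve [([279, 181, 23, 26], 0.86), ([243, 207, 28, 27], 0.79)]
lid [([361, 434, 39, 33], 0.91), ([337, 309, 24, 28], 0.88), ([436, 328, 30, 25], 0.82)]
dropper_bottle [([337, 310, 26, 25], 0.75), ([330, 156, 19, 35], 0.6)]
strip_rack [([291, 259, 45, 41], 0.88)]
carousel_stand []
top 51.94028769629042 314.7187117567096 243.06684295977828 [[-0.0233, -0.9817, 0.1892, 0.2316], [-0.9997, 0.0236, -0.0009, -0.1002], [-0.0036, -0.1892, -0.9819, 1.3036], [0.0, 0.0, 0.0, 1.0]] {}
shaker [([382, 240, 48, 46], 0.69)]
pan [([253, 242, 23, 21], 0.87)]
fine_sieve []
coarse_sieve [([203, 209, 25, 19], 0.57), ([212, 247, 25, 29], 0.55), ([347, 253, 23, 23], 0.49)]
lid [([348, 250, 20, 26], 0.8), ([406, 201, 25, 21], 0.59)]
dropper_bottle [([223, 161, 26, 27], 0.55)]
strip_rack [([290, 249, 39, 30], 0.7)]
carousel_stand []
0.9 [0.13724277 0.58405211 0.23927143] [-3.14146567e+00 -3.92490093e-05  2.91075054e+00] 0.0856712447441062 0.008
```

View pics/side0.png

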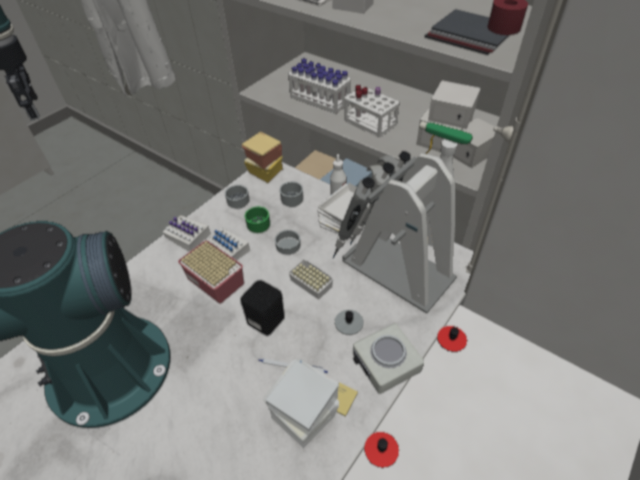

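View pics/top0.png

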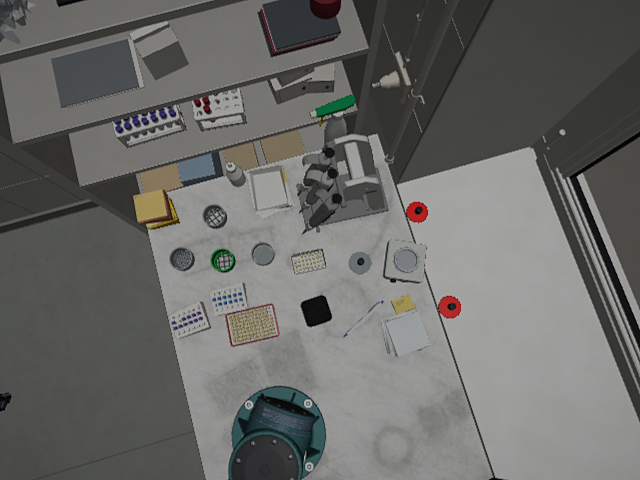

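Top view candidates:
- **Pan:** grey cup with a plain floor at (263,254).
- **Fine sieve:** dense mesh at (182,259).
- **Coarse sieve:** thick-wire grid at (215,216). The green cup at (223,260) is the look-alike.
- **Lid:** grey disc with a black knob at (360,262). The red ones at (417,212) and (450,307) are look-alikes.
- **Shaker ring:** (404,261).

Next I'll fit models of the rims in both views.

```bash
cat > h.py <<'E'
import cv2, numpy as np
from scipy.optimize import minimize
from rig import *
C={c:camera_model(c) for c in ("side","top")}
def proj(c,P):
    m=C[c]; T=np.linalg.inv(np.array(m["pose"])); p=np.atleast_2d(P)@T[:3,:3].T+T[:3,3]
    f=240/np.tan(np.radians(m["fov_y"]/2)); return p[:,:2]/p[:,2:]*f+[m["cx"],m["cy"]]
A=np.linspace(0,2*np.pi,120,endpoint=False)
def circ(p,r,z): return np.c_[p[0]+r*np.cos(A),p[1]+r*np.sin(A),np.full(120,p[2]+z)]
H=dict(pan=.032,fine_sieve=.038,coarse_sieve=.044)
def curves(name,p):  # circles relative to origin p
    if name=="ring": return [(.031,0),(.027,0)]
    if name=="lid": return [(.030,.014),(.009,.042)]
    return [(.030,H[name]),(.027,H[name])]
def hull(c,name,p):
    if name in("ring","lid"): return proj(c,circ(p,*curves(name,p)[0]))
    P=np.r_[circ(p,.03,H[name]),circ(p,.03,.008),circ(p,.0225,0)]
    return cv2.convexHull(proj(c,P).astype(np.float32))[:,0]
def grad(img):
    g=cv2.GaussianBlur(img.astype(np.float32),(0,0),.8); m=np.zeros(img.shape[:2],np.float32)
    for k in range(3): m=np.maximum(m,np.hypot(cv2.Sobel(g[...,k],5,1,0),cv2.Sobel(g[...,k],5,0,1)))
    return np.minimum(m,150)
def samp(G,uv): return cv2.remap(G,uv[:,0].astype(np.float32)[None],uv[:,1].astype(np.float32)[None],cv2.INTER_LINEAR)[0].mean()
def ray(c,uv,z):
    m=C[c];f=240/np.tan(np.radians(m["fov_y"]/2));T=np.array(m["pose"])
    d=T[:3,:3]@np.array([(uv[0]-m["cx"])/f,(uv[1]-m["cy"])/f,1]); return T[:3,3]+d*(z-T[2,3])/d[2]
def fit(G,name,p0,cams=("side","top"),free=3):
    p0=np.array(p0,float)
    def cost(d):
        p=p0.copy(); p[:free]+=d[:free]/1000
        return -sum(samp(G[c],proj(c,circ(p,r,z))) for c in cams for r,z in curves(name,p)[:2])
    best=None
    rng=np.arange(-12,13,3)
    cand=sorted((cost(np.array([a,b,e])),a,b,e) for a in rng for b in rng for e in ((-4,0,4) if free==3 else (0,)))
    rs=[minimize(cost,q[1:],method="Nelder-Mead",options=dict(initial_simplex=np.array(q[1:])+np.vstack([np.zeros(3),2*np.eye(3)]))) for q in cand[:4]]
    r=min(rs,key=lambda r:r.fun); p=p0.copy();p[:free]+=r.x[:free]/1000
    return p,-r.fun
E
cat > m1.py <<'E'
from h import *
I={c:cv2.imread(f"pics/{c}0.png") for c in C}; G={c:grad(I[c]) for c in C}
px=dict(pan=((263,254),.03),fine_sieve=((182,259),.038),coarse_sieve=((215,216),.044),lid=((360,262),.014),ring=((404.5,261),.06))
tiles=[]
for n,(uv,z) in px.items():
    p0=ray("top",uv,z); p0[2]=.06 if n=="ring" else 0
    p,s=fit(G,n,p0); print(n,"init",p0.round(4),"fit",p.round(4),round(s), *[(c,fit(G,n,[*p[:2],p0[2]],(c,),2)[0][:2].round(4)) for c in C])
    row=[]
    for c in C:
        o=proj(c,[[*p[:2],p[2]+.02]])[0].astype(int)-20; k=cv2.resize(I[c][o[1]:o[1]+40,o[0]:o[0]+40],None,fx=7,fy=7,interpolation=cv2.INTER_CUBIC)[20:-20]
        if c=="top" or n!="x":
            for r,zz in curves(n,p): cv2.polylines(k,[(((proj(c,circ(p,r,zz))-o+.5)*7-[0,20])).astype(int)],True,(0,255,255) if r>.028 else (255,0,255),1)
        row.append(cv2.resize(k,(158,136*2*0+150)))
    tiles.append(np.vstack(row))
cv2.imwrite("pics/fit0.png",cv2.resize(np.hstack(tiles),(790,300)))
E
python3 m1.py
```

```text
pan init [0.451 0.035 0.   ] fit [0.451  0.0322 0.0044] 454 ('side', array([0.4444, 0.0182])) ('top', array([0.4485, 0.0331]))
fine_sieve init [0.4415 0.245  0.    ] fit [ 0.4448  0.2487 -0.0022] 488 ('side', array([0.4451, 0.2455])) ('top', array([0.4439, 0.2485]))
coarse_sieve init [0.5532 0.1596 0.    ] fit [ 0.5576  0.1645 -0.0034] 507 ('side', array([0.5564, 0.1604])) ('top', array([0.5561, 0.164 ]))
lid init [ 0.4262 -0.2198  0.    ] fit [ 0.4261 -0.2192 -0.0044] 519 ('side', array([ 0.4252, -0.2216])) ('top', array([ 0.4247, -0.2183]))
ring init [ 0.4191 -0.3291  0.06  ] fit [ 0.4239 -0.3313  0.0542] 287 ('side', array([ 0.4254, -0.3341])) ('top', array([ 0.4233, -0.3302]))
```

View pics/fit0.png

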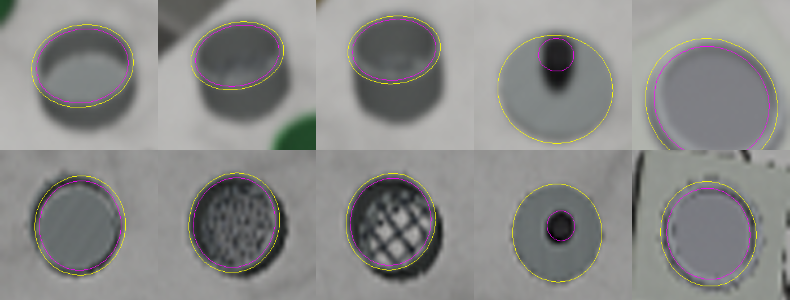

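The overlays fit. The pan has a plain floor, the fine sieve a dense mesh, the coarse sieve a thick grid, and the lid is grey. Heights come out about 3 to 5 mm low in the joint fit, which is camera bias. I'm moving towards the pan at about (0.448, 0.033).

```bash
python3 -m jog '[{"x":-3.4,"y":-3.7,"wz":-0.1,"fingers":8.5},{"x":-6.8,"y":-7.4,"wz":-0.2,"fingers":8.5},{"x":-10.2,"y":-11,"wz":-0.23,"fingers":8.5},{"x":-13.5,"y":-14.7,"wz":-0.23,"fingers":8.5},{"x":-16.9,"y":-18.4,"wz":-0.23,"fingers":8.5}]' 20
```

```text
invalid input at $[0]: expected keys fingers, x, y, z, wx, wy, wz
```

```bash
python3 -m jog '[{"fingers":8.5,"x":-3.4,"y":-3.7,"z":0,"wx":0,"wy":0,"wz":-0.1},{"fingers":8.5,"x":-6.8,"y":-7.4,"z":0,"wx":0,"wy":0,"wz":-0.2},{"fingers":8.5,"x":-10.2,"y":-11,"z":0,"wx":0,"wy":0,"wz":-0.23},{"fingers":8.5,"x":-13.5,"y":-14.7,"z":0,"wx":0,"wy":0,"wz":-0.23},{"fingers":8.5,"x":-16.9,"y":-18.4,"z":0,"wx":0,"wy":0,"wz":-0.23}]' 20; python3 -c "
from rig import sense
print(sense())"
```

```text
clock: 1.4
tcp_pos: [0.2601, 0.3649, 0.2395]
tool_rot: [3.141, 0.001, -3.142]
ft_force: [1.6, 0.1, 1.0]
opening: 0.0851
finger_force: 0.0
{'clock': 1.4, 'joint_positions': array([ 7.97349665e-01,  1.37055667e-01,  1.82119502e+00, -2.24599160e-04,
        1.18273022e+00, -7.73375048e-01]), 'joint_vel': array([-1.04700545, -0.34641679,  0.42919309, -0.00461609, -0.09864144,
       -1.03467506]), 'tau': array([  8.9584592 , -35.01437187, -25.6262666 ,   0.33098666,
         0.49303237,   1.45334389]), 'tcp_pos': array([0.26008571, 0.36489456, 0.23945822]), 'tool_rot': array([ 3.14130018e+00,  5.76132654e-04, -3.14157943e+00]), 'ft_force': array([1.62269629, 0.08890009, 0.97487845]), 'ft_torque': array([-0.04421114, -0.03804008, -0.00740972]), 'finger_force': 0.0, 'opening': 0.08510096508571452}
```

```bash
python3 -m jog '[{"fingers":8.5,"x":-2.5,"y":-4.3,"z":0,"wx":0,"wy":0,"wz":0},{"fingers":8.5,"x":-5,"y":-8.6,"z":0,"wx":0,"wy":0,"wz":0},{"fingers":8.5,"x":-7.5,"y":-13,"z":0,"wx":0,"wy":0,"wz":0},{"fingers":8.5,"x":-10,"y":-17.3,"z":0,"wx":0,"wy":0,"wz":0},{"fingers":8.5,"x":-12.3,"y":-21.6,"z":0,"wx":0,"wy":0,"wz":0}]' && python3 -m jog '[{"fingers":8.5,"x":-2.2,"y":-3.9,"z":2,"wx":0,"wy":0,"wz":0},{"fingers":8.5,"x":-4.4,"y":-7.8,"z":4,"wx":0,"wy":0,"wz":0},{"fingers":8.5,"x":-6.5,"y":-11.7,"z":7,"wx":0,"wy":0,"wz":0},{"fingers":8.5,"x":-6.5,"y":-11.7,"z":11,"wx":0,"wy":0,"wz":0},{"fingers":8.5,"x":-6.5,"y":-11.7,"z":12,"wx":0,"wy":0,"wz":0}]'
python3 - <<'E'
from h import *
s=sense();print(s["tcp_pos"],s["tool_rot"])
ts=[]
for c in C:
    im=grab_frame(c);cv2.imwrite(f"pics/{c}1.png",im)
    t=s["tcp_pos"]; o=proj(c,[t+[0,0,-.05]])[0].astype(int)-40; k=cv2.resize(im[o[1]:o[1]+80,o[0]:o[0]+80],None,fx=5,fy=5,interpolation=cv2.INTER_CUBIC)
    for q in (t,t+[0,0,-.008]): cv2.drawMarker(k,tuple(((proj(c,[q])[0]-o+.5)*5).astype(int)),(0,0,255),0,12)
    p=np.array([.448,.033,-.003])
    cv2.polylines(k,[((proj(c,circ(p,.03,.032))-o+.5)*5).astype(int)],True,(0,255,255),1)
    ts.append(k)
cv2.imwrite("pics/hov.png",np.hstack(ts))
E
```

```text
clock: 1.9
tcp_pos: [0.3834, 0.1486, 0.2397]
tool_rot: [3.141, 0.001, 3.141]
ft_force: [0.6, 0.3, 0.4]
opening: 0.0848
finger_force: 0.0
clock: 2.4
tcp_pos: [0.4453, 0.0322, 0.1164]
tool_rot: [3.141, -0.006, 3.138]
ft_force: [-0.9, 1.0, 0.3]
opening: 0.0847
finger_force: 0.0
[0.44534548 0.03221982 0.1164264 ] [ 3.14124412 -0.0057466   3.13786725]
```

View pics/hov.png

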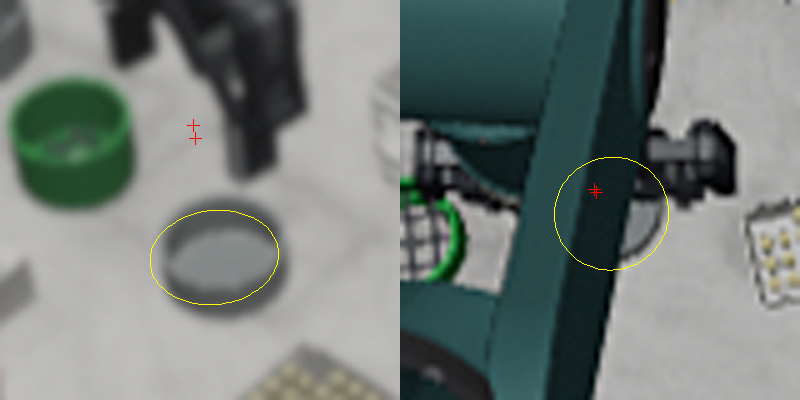

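```bash
cat > m2.py <<'E'
from h import *
I={c:cv2.imread(f"pics/{c}0.png") for c in C}; G={c:grad(I[c]) for c in C}
P0=dict(pan=(.449,.033,0),fine_sieve=(.4445,.248,0),coarse_sieve=(.557,.164,0),lid=(.4255,-.219,0),ring=(.4237,-.331,.06))
def res(c,uv): 
    i=np.linspace(0,len(uv),121)[:-1]; q=np.r_[uv,uv[:1]]; return np.c_[np.interp(i,range(len(q)),q[:,0]),np.interp(i,range(len(q)),q[:,1])]
for n,p0 in P0.items():
    for cams in (("side",),("top",),("side","top")):
        k=3 if len(cams)==2 else 2
        def cost(d):
            p=np.array(p0); p[:k]+=np.array(d[:k])/1000
            return -sum(samp(G[c],res(c,hull(c,n,p))) for c in cams)
        b=min((minimize(cost,q,method="Nelder-Mead",options=dict(initial_simplex=np.array(q)+np.vstack([np.zeros(3),2*np.eye(3)]))) for q in ((a,e,0) for a in(-4,0,4) for e in (-4,0,4))),key=lambda r:r.fun)
        p=np.array(p0); p[:k]+=b.x[:k]/1000; print(n,cams,p.round(4),round(-b.fun))
E
python3 m2.py
```

```text
pan ('side',) [0.4551 0.0366 0.    ] 147
pan ('top',) [0.4532 0.0369 0.    ] 141
pan ('side', 'top') [ 0.4545  0.0371 -0.0007] 285
fine_sieve ('side',) [0.4465 0.2479 0.    ] 146
fine_sieve ('top',) [0.4444 0.2494 0.    ] 149
fine_sieve ('side', 'top') [ 0.4459  0.2498 -0.0019] 293
coarse_sieve ('side',) [0.5587 0.1637 0.    ] 149
coarse_sieve ('top',) [0.5567 0.1641 0.    ] 150
coarse_sieve ('side', 'top') [5.576e-01 1.639e-01 1.000e-04] 296
lid ('side',) [ 0.4253 -0.2215  0.    ] 116
lid ('top',) [ 0.4248 -0.2183  0.    ] 127
lid ('side', 'top') [ 0.4263 -0.2192 -0.0041] 239
ring ('side',) [ 0.4201 -0.338   0.06  ] 101
ring ('top',) [ 0.4225 -0.3303  0.06  ] 86
ring ('side', 'top') [ 0.4234 -0.3319  0.0523] 175
```

```bash
python3 -m jog '[{"fingers":8.5,"x":-0.7,"y":0.4,"z":3,"wx":0,"wy":0,"wz":0},{"fingers":8.5,"x":-0.7,"y":0.4,"z":6,"wx":0,"wy":0,"wz":0},{"fingers":8.5,"x":-0.7,"y":0.4,"z":8,"wx":0,"wy":0,"wz":0},{"fingers":8.5,"x":-0.7,"y":0.4,"z":9.5,"wx":0,"wy":0,"wz":0},{"fingers":8.5,"x":-0.7,"y":0.4,"z":9.9,"wx":0,"wy":0,"wz":0}]' && python3 -m jog '[{"fingers":5.8,"x":0,"y":0,"z":0,"wx":0,"wy":0,"wz":0},{"fingers":5.8,"x":0,"y":0,"z":0,"wx":0,"wy":0,"wz":0},{"fingers":5.8,"x":0,"y":0,"z":0,"wx":0,"wy":0,"wz":0},{"fingers":5.8,"x":0,"y":0,"z":0,"wx":0,"wy":0,"wz":0},{"fingers":5.8,"x":0,"y":0,"z":0,"wx":0,"wy":0,"wz":0}]' 20
python3 - <<'E'
from h import *
I={c:cv2.imread(f"pics/{c}0.png") for c in C}; G={c:grad(I[c]) for c in C}
def hl(c,p,n):
    S=[circ(p,.031,0),circ(p,.031,-.01)] if n=="ring" else [circ(p,.03,.014),circ(p,.03,.008)]
    u=cv2.convexHull(proj(c,np.vstack(S)).astype(np.float32))[:,0]
    return [u,proj(c,circ(p,.027,0) if n=="ring" else circ(p,.009,.042))]
for n,p0 in dict(lid=(.4255,-.219,0),ring=(.4237,-.332,.06)).items():
  for cams in (("side",),("top",),("side","top")):
    k=3 if len(cams)==2 else 2
    def cost(d):
        p=np.array(p0); p[:k]+=np.array(d[:k])/1000
        return -sum(samp(G[c],u) for c in cams for u in hl(c,p,n))
    b=min((minimize(cost,q,method="Nelder-Mead",options=dict(initial_simplex=np.array(q)+np.vstack([np.zeros(3),2*np.eye(3)]))) for q in ((a,e,0) for a in(-4,0,4) for e in (-4,0,4))),key=lambda r:r.fun)
    p=np.array(p0); p[:k]+=b.x[:k]/1000; print(n,cams,p.round(4),round(-b.fun))
E
```

```text
clock: 3.0
tcp_pos: [0.4544, 0.0384, 0.0207]
tool_rot: [3.142, 0.0, -3.141]
ft_force: [0.2, -0.0, 0.1]
opening: 0.085
finger_force: 0.0
clock: 3.5
tcp_pos: [0.4553, 0.0377, 0.0219]
tool_rot: [3.141, 0.003, 3.141]
ft_force: [-1.1, 2.4, 7.1]
opening: 0.0596
finger_force: 20.7
lid ('side',) [ 0.4271 -0.2194  0.    ] 249
lid ('top',) [ 0.425  -0.2184  0.    ] 276
lid ('side', 'top') [ 0.426  -0.219  -0.0005] 513
ring ('side',) [ 0.423 -0.336  0.06 ] 178
ring ('top',) [ 0.4236 -0.3306  0.06  ] 144
ring ('side', 'top') [ 0.4248 -0.3321  0.0537] 314
```

```bash
python3 -m jog '[{"fingers":7.6,"x":0,"y":0,"z":0,"wx":0,"wy":0,"wz":0},{"fingers":7.6,"x":0,"y":0,"z":0,"wx":0,"wy":0,"wz":0},{"fingers":7.6,"x":0,"y":0,"z":0,"wx":0,"wy":0,"wz":0.1},{"fingers":7.6,"x":0,"y":0,"z":0,"wx":0,"wy":0,"wz":0.25},{"fingers":7.6,"x":0,"y":0,"z":0,"wx":0,"wy":0,"wz":0.38}]' && python3 -m jog '[{"fingers":7.6,"x":0,"y":0,"z":0,"wx":0,"wy":0,"wz":0.14},{"fingers":7.6,"x":0,"y":0,"z":0,"wx":0,"wy":0,"wz":0.28},{"fingers":7.6,"x":0,"y":0,"z":0,"wx":0,"wy":0,"wz":0.42},{"fingers":7.6,"x":0,"y":0,"z":0,"wx":0,"wy":0,"wz":0.56},{"fingers":7.6,"x":0,"y":0,"z":0,"wx":0,"wy":0,"wz":0.7}]' && python3 -m jog '[{"fingers":7.6,"x":0,"y":0,"z":0,"wx":0,"wy":0,"wz":0.14},{"fingers":7.6,"x":0,"y":0,"z":0,"wx":0,"wy":0,"wz":0.28},{"fingers":7.6,"x":0,"y":0,"z":0,"wx":0,"wy":0,"wz":0.42},{"fingers":7.6,"x":0,"y":0,"z":0,"wx":0,"wy":0,"wz":0.49},{"fingers":7.6,"x":0,"y":0,"z":0,"wx":0,"wy":0,"wz":0.49}]' && python3 -m jog '[{"fingers":5.8,"x":0,"y":0,"z":0,"wx":0,"wy":0,"wz":0},{"fingers":5.8,"x":0,"y":0,"z":0,"wx":0,"wy":0,"wz":0},{"fingers":5.8,"x":0,"y":0,"z":0,"wx":0,"wy":0,"wz":0},{"fingers":5.8,"x":0,"y":0,"z":0,"wx":0,"wy":0,"wz":0},{"fingers":5.8,"x":0,"y":0,"z":0,"wx":0,"wy":0,"wz":0}]' 30
```

```text
clock: 4.0
tcp_pos: [0.4545, 0.0372, 0.0206]
tool_rot: [-3.142, 0.0, 2.755]
ft_force: [-0.3, 0.6, -0.1]
opening: 0.0758
finger_force: 0.0
clock: 4.5
tcp_pos: [0.4545, 0.0372, 0.0206]
tool_rot: [3.141, 0.0, 2.055]
ft_force: [0.0, -0.3, 0.0]
opening: 0.0758
finger_force: 0.0
clock: 5.0
tcp_pos: [0.4545, 0.0373, 0.0205]
tool_rot: [3.141, 0.0, 1.57]
ft_force: [-0.5, -0.3, -1.0]
opening: 0.0758
finger_force: 0.0
clock: 5.5
tcp_pos: [0.4545, 0.0373, 0.0209]
tool_rot: [3.141, 0.0, 1.573]
ft_force: [-0.6, -0.0, 8.3]
opening: 0.0592
finger_force: 30.7
```

```bash
python3 -m jog '[{"fingers":5.6,"x":0,"y":0,"z":-2,"wx":0,"wy":0,"wz":0},{"fingers":5.6,"x":0,"y":0,"z":-5,"wx":0,"wy":0,"wz":0},{"fingers":5.6,"x":0,"y":-1,"z":-8,"wx":0,"wy":0,"wz":0},{"fingers":5.6,"x":0,"y":-2,"z":-11,"wx":0,"wy":0,"wz":0},{"fingers":5.6,"x":0,"y":-3,"z":-14,"wx":0,"wy":0,"wz":0}]' 30 && python3 -m jog '[{"fingers":5.6,"x":-3,"y":0,"z":0,"wx":0,"wy":0,"wz":0},{"fingers":5.6,"x":-7,"y":0,"z":0,"wx":0,"wy":0,"wz":0},{"fingers":5.6,"x":-11,"y":0,"z":0,"wx":0,"wy":0,"wz":0},{"fingers":5.6,"x":-15,"y":0,"z":0,"wx":0,"wy":0,"wz":0},{"fingers":5.6,"x":-19,"y":0,"z":0,"wx":0,"wy":0,"wz":0}]' && python3 -m jog '[{"fingers":5.6,"x":-4,"y":0,"z":0,"wx":0,"wy":0,"wz":0},{"fingers":5.6,"x":-8,"y":0,"z":0,"wx":0,"wy":0,"wz":0},{"fingers":5.6,"x":-12,"y":0,"z":0,"wx":0,"wy":0,"wz":0},{"fingers":5.6,"x":-15,"y":0,"z":1,"wx":0,"wy":0,"wz":0},{"fingers":5.6,"x":-17.9,"y":0,"z":3,"wx":0,"wy":0,"wz":0}]'  && python3 -m jog '[{"fingers":5.6,"x":0,"y":0,"z":0,"wx":0,"wy":0,"wz":0},{"fingers":5.6,"x":0,"y":0,"z":0,"wx":0,"wy":0,"wz":0},{"fingers":5.6,"x":0,"y":0,"z":1,"wx":0,"wy":0,"wz":0},{"fingers":5.6,"x":0,"y":0,"z":1,"wx":0,"wy":0,"wz":0},{"fingers":5.6,"x":0,"y":0,"z":1,"wx":0,"wy":0,"wz":0}]' 
python3 - <<'E'
from h import *
s=sense();t=s["tcp_pos"];print(t,s["tool_rot"]); p=np.array([t[0],t[1],t[2]-.0205])
R=np.array([.4245,-.332,.06]); ts=[]
for c in C:
    im=grab_frame(c);cv2.imwrite(f"pics/{c}2.png",im)
    o=proj(c,[R])[0].astype(int)-40; k=cv2.resize(im[o[1]:o[1]+80,o[0]:o[0]+80],None,fx=5,fy=5,interpolation=cv2.INTER_CUBIC)
    for u,col in ((hull(c,"pan",p),(0,255,255)),(proj(c,circ(R,.031,0)),(255,0,255)),(proj(c,circ(R,.027,0)),(255,0,255))):
        cv2.polylines(k,[((u-o+.5)*5).astype(int)],True,col,1)
    ts.append(k)
cv2.imwrite("pics/hov2.png",np.hstack(ts))
E
```

```text
clock: 6.0
tcp_pos: [0.4234, 0.0374, 0.1613]
tool_rot: [-3.141, 0.0, 1.573]
ft_force: [-1.0, -0.2, -2.0]
opening: 0.0592
finger_force: 33.5
clock: 6.5
tcp_pos: [0.4238, -0.1541, 0.1604]
tool_rot: [-3.141, 0.0, 1.573]
ft_force: [1.1, -0.7, -1.6]
opening: 0.0596
finger_force: 33.5
clock: 7.0
tcp_pos: [0.4249, -0.3343, 0.1311]
tool_rot: [3.139, 0.002, 1.572]
ft_force: [-0.2, 0.3, -1.1]
opening: 0.0595
finger_force: 33.6
clock: 7.5
tcp_pos: [0.4242, -0.3305, 0.1203]
tool_rot: [-3.141, -0.001, 1.572]
ft_force: [-0.4, 0.5, -0.6]
opening: 0.0593
finger_force: 33.5
[ 0.42417551 -0.3305243   0.12027137] [-3.14105470e+00 -5.27386883e-04  1.57210419e+00]
```

View pics/hov2.png

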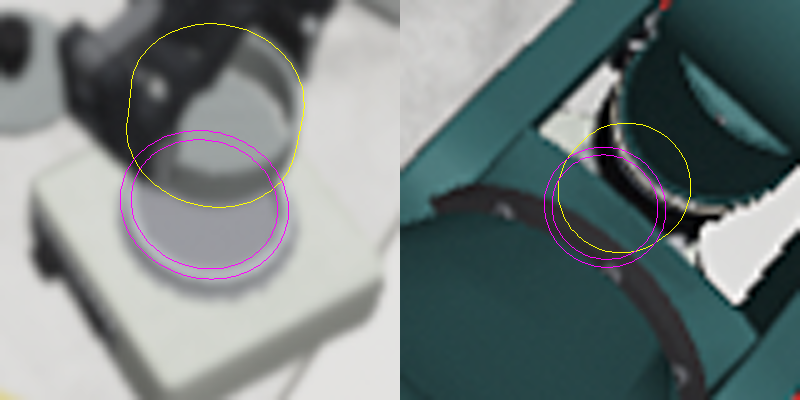

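The pan prediction fits within about a pixel. The ring overlay in the side view looks about 1.4 px too far left, so I'll check the ring in the unobstructed first pictures.

```bash
python3 - <<'E'
from h import *
ts=[]
for c in C:
    im=cv2.imread(f"pics/{c}0.png"); o=proj(c,[[.424,-.332,.05]])[0].astype(int)-30; o[1]+=5
    for k in range(1):
        a=cv2.resize(im[o[1]:o[1]+50,o[0]:o[0]+60],None,fx=6.6,fy=6.6,interpolation=cv2.INTER_CUBIC); a=cv2.convertScaleAbs(a,alpha=1.8,beta=-140)
        b=a.copy()
        for R,col in (((.4236,-.3306,.06),(0,0,255)),((.423,-.336,.06),(0,200,0))):
            for r,z in((.031,0),(.027,0),(.031,-.01)): cv2.polylines(b,[((proj(c,circ(R,r,z))-o+.5)*6.6).astype(int)],True,col,1)
        ts.append(np.vstack([a,b])[:,:396])
im=np.hstack(ts); cv2.imwrite("pics/ring.png",cv2.resize(im,(792,600)) )
E
```

```text
(no output)
```

View pics/ring.png

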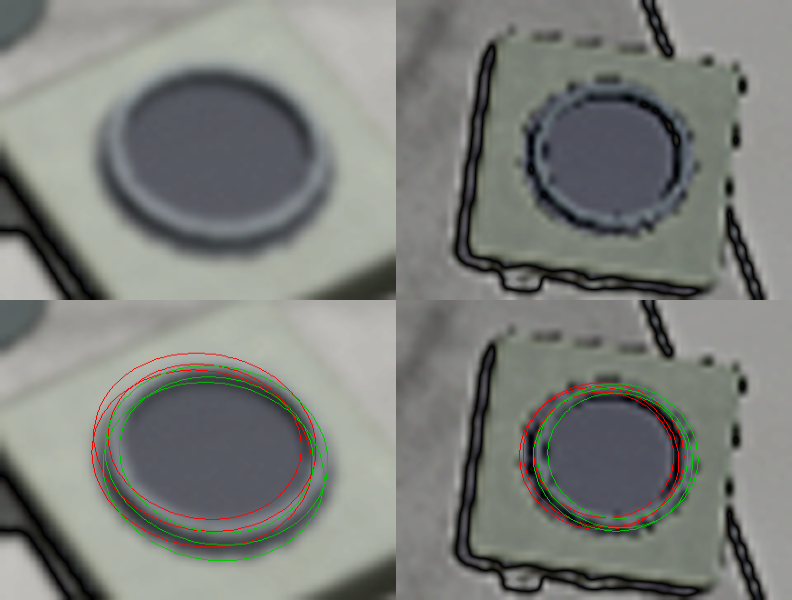

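```bash
python3 -m jog '[{"fingers":5.6,"x":-0.3,"y":-0.1,"z":1,"wx":0,"wy":0,"wz":0},{"fingers":5.6,"x":-0.3,"y":-0.1,"z":2.2,"wx":0,"wy":0,"wz":0},{"fingers":5.6,"x":-0.3,"y":-0.1,"z":3.2,"wx":0,"wy":0,"wz":0},{"fingers":5.6,"x":-0.3,"y":-0.1,"z":3.8,"wx":0,"wy":0,"wz":0},{"fingers":5.6,"x":-0.3,"y":-0.1,"z":4.2,"wx":0,"wy":0,"wz":0}]'; python3 -m jog '[{"fingers":5.6,"x":0,"y":0,"z":0,"wx":0,"wy":0,"wz":0},{"fingers":5.6,"x":0,"y":0,"z":0.1,"wx":0,"wy":0,"wz":0},{"fingers":5.6,"x":0,"y":0,"z":0.2,"wx":0,"wy":0,"wz":0},{"fingers":5.6,"x":0,"y":0,"z":0.2,"wx":0,"wy":0,"wz":0},{"fingers":5.6,"x":0,"y":0,"z":0.2,"wx":0,"wy":0,"wz":0}]'
```

```text
clock: 8.1
tcp_pos: [0.4228, -0.3342, 0.0772]
tool_rot: [-3.14, -0.001, 1.571]
ft_force: [0.0, 0.5, -0.2]
opening: 0.0594
finger_force: 33.6
clock: 8.6
tcp_pos: [0.4234, -0.3348, 0.0766]
tool_rot: [3.141, 0.0, 1.571]
ft_force: [0.8, -0.6, -0.3]
opening: 0.0592
finger_force: 33.5
```

```bash
python3 -m jog '[{"fingers":5.6,"x":0,"y":0,"z":0.1,"wx":0,"wy":0,"wz":0},{"fingers":5.6,"x":0,"y":0,"z":0.2,"wx":0,"wy":0,"wz":0},{"fingers":5.6,"x":0,"y":0,"z":0.3,"wx":0,"wy":0,"wz":0},{"fingers":5.6,"x":0,"y":0,"z":0.3,"wx":0,"wy":0,"wz":0},{"fingers":5.6,"x":0,"y":0,"z":0.3,"wx":0,"wy":0,"wz":0}]'; python3 -m jog '[{"fingers":5.6,"x":0,"y":0,"z":0.05,"wx":0,"wy":0,"wz":0},{"fingers":5.6,"x":0,"y":0,"z":0.1,"wx":0,"wy":0,"wz":0},{"fingers":5.6,"x":0,"y":0,"z":0.15,"wx":0,"wy":0,"wz":0},{"fingers":5.6,"x":0,"y":0,"z":0.15,"wx":0,"wy":0,"wz":0},{"fingers":5.6,"x":0,"y":0,"z":0.15,"wx":0,"wy":0,"wz":0}]'
```

```text
clock: 9.1
tcp_pos: [0.4237, -0.3348, 0.0734]
tool_rot: [3.141, 0.0, 1.571]
ft_force: [2.7, 1.2, -1.1]
opening: 0.0595
finger_force: 33.5
clock: 9.6
tcp_pos: [0.4237, -0.3349, 0.0729]
tool_rot: [3.141, 0.001, 1.571]
ft_force: [1.4, 2.1, 9.5]
opening: 0.0593
finger_force: 34.4
```

```bash
python3 -m jog '[{"fingers":8.5,"x":0,"y":0,"z":0,"wx":0,"wy":0,"wz":0},{"fingers":8.5,"x":0,"y":0,"z":0,"wx":0,"wy":0,"wz":0},{"fingers":8.5,"x":0,"y":0,"z":0,"wx":0,"wy":0,"wz":0},{"fingers":8.5,"x":0,"y":0,"z":0,"wx":0,"wy":0,"wz":0},{"fingers":8.5,"x":0,"y":0,"z":-1,"wx":0,"wy":0,"wz":0}]' 20; python3 -m jog '[{"fingers":8.5,"x":0,"y":0,"z":-3,"wx":0,"wy":0,"wz":0},{"fingers":8.5,"x":0,"y":0,"z":-7,"wx":0,"wy":0,"wz":0},{"fingers":8.5,"x":2,"y":0,"z":-9,"wx":0,"wy":0,"wz":0},{"fingers":8.5,"x":6,"y":0,"z":-9,"wx":0,"wy":0,"wz":0},{"fingers":8.5,"x":10.5,"y":0,"z":-9,"wx":0,"wy":0,"wz":0}]'; python3 -m jog '[{"fingers":8.5,"x":5,"y":0,"z":0,"wx":0,"wy":0,"wz":0},{"fingers":8.5,"x":10,"y":0,"z":0,"wx":0,"wy":0,"wz":0},{"fingers":8.5,"x":15,"y":0,"z":0,"wx":0,"wy":0,"wz":0},{"fingers":8.5,"x":20,"y":0,"z":0,"wx":0,"wy":0,"wz":0},{"fingers":8.5,"x":25,"y":0,"z":0,"wx":0,"wy":0,"wz":0}]'
python3 - <<'E'
from h import *
s=sense();print(s["tcp_pos"],s["tool_rot"])
ts=[]; p=np.array([.4237,-.3349,.052])
for c in C:
    im=grab_frame(c);cv2.imwrite(f"pics/{c}3.png",im)
    o=proj(c,[p])[0].astype(int)-30; k=cv2.resize(im[o[1]:o[1]+60,o[0]:o[0]+60],None,fx=6,fy=6,interpolation=cv2.INTER_CUBIC)
    for zz in (.032,.008): cv2.polylines(k,[((proj(c,circ(p,.03,zz))-o+.5)*6).astype(int)],True,(0,255,255),1)
    ts.append(k)
cv2.imwrite("pics/pan.png",np.hstack(ts))
E
```

```text
clock: 10.1
tcp_pos: [0.4223, -0.3338, 0.081]
tool_rot: [-3.139, -0.002, 1.571]
ft_force: [-0.6, 0.5, -1.0]
opening: 0.085
finger_force: 0.0
clock: 10.6
tcp_pos: [0.4242, -0.2301, 0.1736]
tool_rot: [3.139, 0.002, 1.569]
ft_force: [0.7, 1.2, 0.0]
opening: 0.085
finger_force: 0.0
clock: 11.1
tcp_pos: [0.4231, 0.0221, 0.1726]
tool_rot: [3.14, 0.0, 1.57]
ft_force: [0.3, -0.2, 0.4]
opening: 0.0852
finger_force: 0.0
[0.42305618 0.02211978 0.17261762] [3.14045930e+00 3.13728975e-04 1.57037649e+00]
```

View pics/pan.png

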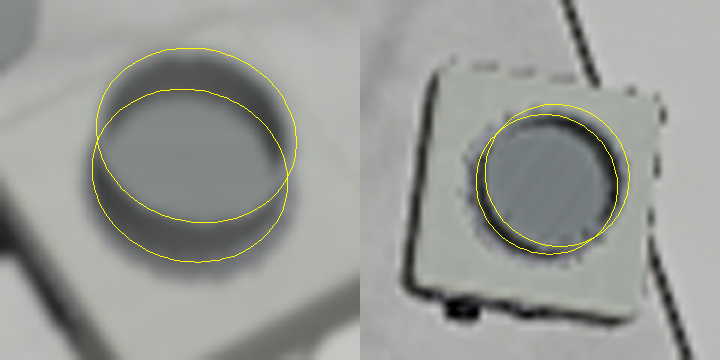

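```bash
python3 -m jog '[{"fingers":8.5,"x":4.8,"y":0.4,"z":0,"wx":0,"wy":0,"wz":0},{"fingers":8.5,"x":9.6,"y":0.9,"z":0,"wx":0,"wy":0,"wz":0},{"fingers":8.5,"x":14.4,"y":1.4,"z":0,"wx":0,"wy":0,"wz":0},{"fingers":8.5,"x":19,"y":1.8,"z":1,"wx":0,"wy":0,"wz":0},{"fingers":8.5,"x":22.8,"y":2.2,"z":3,"wx":0,"wy":0,"wz":0}]'; python3 -m jog '[{"fingers":8.5,"x":0,"y":0,"z":2,"wx":0,"wy":0,"wz":0},{"fingers":8.5,"x":0,"y":0,"z":4,"wx":0,"wy":0,"wz":0},{"fingers":8.5,"x":0,"y":0,"z":6,"wx":0,"wy":0,"wz":0},{"fingers":8.5,"x":0,"y":0,"z":6,"wx":0,"wy":0,"wz":0},{"fingers":8.5,"x":0,"y":0,"z":6,"wx":0,"wy":0,"wz":0}]'
```

```text
clock: 11.7
tcp_pos: [0.4473, 0.2506, 0.1434]
tool_rot: [3.137, -0.002, 1.571]
ft_force: [1.4, -0.9, 0.4]
opening: 0.0852
finger_force: 0.0
clock: 12.2
tcp_pos: [0.4456, 0.2477, 0.0821]
tool_rot: [-3.141, 0.0, 1.57]
ft_force: [0.6, 0.2, -0.3]
opening: 0.0851
finger_force: 0.0
```

```bash
python3 -m jog '[{"fingers":8.5,"x":0.1,"y":0,"z":2,"wx":0,"wy":0,"wz":0},{"fingers":8.5,"x":0.1,"y":0,"z":4,"wx":0,"wy":0,"wz":0},{"fingers":8.5,"x":0.1,"y":0,"z":5.5,"wx":0,"wy":0,"wz":0},{"fingers":8.5,"x":0.1,"y":0,"z":6.1,"wx":0,"wy":0,"wz":0},{"fingers":8.5,"x":0.1,"y":0,"z":6.1,"wx":0,"wy":0,"wz":0}]' && python3 -m jog '[{"fingers":5.8,"x":0,"y":0,"z":0,"wx":0,"wy":0,"wz":0},{"fingers":5.8,"x":0,"y":0,"z":0,"wx":0,"wy":0,"wz":0},{"fingers":5.8,"x":0,"y":0,"z":0,"wx":0,"wy":0,"wz":0},{"fingers":5.8,"x":0,"y":0,"z":0,"wx":0,"wy":0,"wz":0},{"fingers":5.8,"x":0,"y":0,"z":0,"wx":0,"wy":0,"wz":0}]' 20 && python3 -m jog '[{"fingers":7.6,"x":0,"y":0,"z":0,"wx":0,"wy":0,"wz":0},{"fingers":7.6,"x":0,"y":0,"z":0,"wx":0,"wy":0,"wz":0},{"fingers":7.6,"x":0,"y":0,"z":0,"wx":0,"wy":0,"wz":-0.1},{"fingers":7.6,"x":0,"y":0,"z":0,"wx":0,"wy":0,"wz":-0.25},{"fingers":7.6,"x":0,"y":0,"z":0,"wx":0,"wy":0,"wz":-0.38}]' && python3 -m jog '[{"fingers":7.6,"x":0,"y":0,"z":0,"wx":0,"wy":0,"wz":-0.14},{"fingers":7.6,"x":0,"y":0,"z":0,"wx":0,"wy":0,"wz":-0.28},{"fingers":7.6,"x":0,"y":0,"z":0,"wx":0,"wy":0,"wz":-0.42},{"fingers":7.6,"x":0,"y":0,"z":0,"wx":0,"wy":0,"wz":-0.56},{"fingers":7.6,"x":0,"y":0,"z":0,"wx":0,"wy":0,"wz":-0.7}]' && python3 -m jog '[{"fingers":7.6,"x":0,"y":0,"z":0,"wx":0,"wy":0,"wz":-0.14},{"fingers":7.6,"x":0,"y":0,"z":0,"wx":0,"wy":0,"wz":-0.28},{"fingers":7.6,"x":0,"y":0,"z":0,"wx":0,"wy":0,"wz":-0.42},{"fingers":7.6,"x":0,"y":0,"z":0,"wx":0,"wy":0,"wz":-0.49},{"fingers":7.6,"x":0,"y":0,"z":0,"wx":0,"wy":0,"wz":-0.49}]' && python3 -m jog '[{"fingers":5.8,"x":0,"y":0,"z":0,"wx":0,"wy":0,"wz":0},{"fingers":5.8,"x":0,"y":0,"z":0,"wx":0,"wy":0,"wz":0},{"fingers":5.8,"x":0,"y":0,"z":0,"wx":0,"wy":0,"wz":0},{"fingers":5.8,"x":0,"y":0,"z":0,"wx":0,"wy":0,"wz":0},{"fingers":5.8,"x":0,"y":0,"z":0,"wx":0,"wy":0,"wz":0}]' 30
```

```text
clock: 12.7
tcp_pos: [0.4458, 0.2492, 0.0212]
tool_rot: [3.141, 0.0, 1.57]
ft_force: [-0.1, 0.4, 0.5]
opening: 0.0851
finger_force: 0.0
clock: 13.2
tcp_pos: [0.4462, 0.2496, 0.0219]
tool_rot: [3.14, -0.001, 1.571]
ft_force: [-1.0, -0.7, 7.0]
opening: 0.0596
finger_force: 21.3
clock: 13.7
tcp_pos: [0.4452, 0.2493, 0.0208]
tool_rot: [-3.141, 0.0, 1.957]
ft_force: [-0.3, -0.2, 0.5]
opening: 0.0757
finger_force: 0.0
clock: 14.2
tcp_pos: [0.4452, 0.2493, 0.0207]
tool_rot: [-3.141, -0.0, 2.657]
ft_force: [-0.2, -0.5, -0.3]
opening: 0.076
finger_force: 0.0
clock: 14.7
tcp_pos: [0.4452, 0.2493, 0.0208]
tool_rot: [-3.141, -0.0, 3.141]
ft_force: [-0.9, 0.3, -0.5]
opening: 0.0759
finger_force: 0.0
clock: 15.2
tcp_pos: [0.4453, 0.2493, 0.021]
tool_rot: [-3.142, 0.0, 3.14]
ft_force: [-1.1, -0.2, 5.7]
opening: 0.0591
finger_force: 32.9
```

```bash
python3 -m jog '[{"fingers":5.6,"x":0,"y":0,"z":-2,"wx":0,"wy":0,"wz":0},{"fingers":5.6,"x":0,"y":0,"z":-6,"wx":0,"wy":0,"wz":0},{"fingers":5.6,"x":0.5,"y":0,"z":-10,"wx":0,"wy":0,"wz":0},{"fingers":5.6,"x":1.3,"y":-2,"z":-13,"wx":0,"wy":0,"wz":0},{"fingers":5.6,"x":2.1,"y":-5.4,"z":-14,"wx":0,"wy":0,"wz":0}]' 30 && python3 -m jog '[{"fingers":5.6,"x":0,"y":-4.8,"z":0,"wx":0,"wy":0,"wz":0},{"fingers":5.6,"x":0,"y":-9.6,"z":0,"wx":0,"wy":0,"wz":0},{"fingers":5.6,"x":0,"y":-14.4,"z":0,"wx":0,"wy":0,"wz":0},{"fingers":5.6,"x":0,"y":-19.2,"z":0,"wx":0,"wy":0,"wz":0},{"fingers":5.6,"x":0,"y":-24,"z":0,"wx":0,"wy":0,"wz":0}]' && python3 -m jog '[{"fingers":5.6,"x":0,"y":-4.8,"z":0,"wx":0,"wy":0,"wz":0},{"fingers":5.6,"x":0,"y":-9.6,"z":0,"wx":0,"wy":0,"wz":0},{"fingers":5.6,"x":0,"y":-14.4,"z":0,"wx":0,"wy":0,"wz":0},{"fingers":5.6,"x":0,"y":-19.2,"z":0,"wx":0,"wy":0,"wz":0},{"fingers":5.6,"x":0,"y":-23,"z":0,"wx":0,"wy":0,"wz":0}]'  && python3 -m jog '[{"fingers":5.6,"x":0,"y":-3,"z":0,"wx":0,"wy":0,"wz":0},{"fingers":5.6,"x":0,"y":-5,"z":0.5,"wx":0,"wy":0,"wz":0},{"fingers":5.6,"x":0,"y":-6,"z":1.5,"wx":0,"wy":0,"wz":0},{"fingers":5.6,"x":0,"y":-6,"z":2,"wx":0,"wy":0,"wz":0},{"fingers":5.6,"x":0,"y":-6,"z":2,"wx":0,"wy":0,"wz":0}]' 
```

```text
clock: 15.7
tcp_pos: [0.4265, 0.1966, 0.1638]
tool_rot: [3.139, 0.006, -3.14]
ft_force: [0.5, -0.4, -1.4]
opening: 0.0592
finger_force: 33.2
clock: 16.2
tcp_pos: [0.4236, -0.0464, 0.1607]
tool_rot: [-3.141, 0.0, 3.141]
ft_force: [0.2, -0.8, -0.4]
opening: 0.0592
finger_force: 33.1
clock: 16.7
tcp_pos: [0.4236, -0.2775, 0.1606]
tool_rot: [-3.141, 0.0, 3.139]
ft_force: [2.0, -0.4, -1.3]
opening: 0.0593
finger_force: 33.1
clock: 17.2
tcp_pos: [0.4227, -0.3323, 0.1392]
tool_rot: [3.138, -0.003, 3.141]
ft_force: [-0.6, 0.7, -1.7]
opening: 0.0591
finger_force: 33.1
```

```bash
python3 -m jog '[{"fingers":5.6,"x":0,"y":0,"z":1,"wx":0,"wy":0,"wz":0},{"fingers":5.6,"x":0,"y":0,"z":2,"wx":0,"wy":0,"wz":0},{"fingers":5.6,"x":0,"y":0,"z":3,"wx":0,"wy":0,"wz":0},{"fingers":5.6,"x":0,"y":0,"z":3.8,"wx":0,"wy":0,"wz":0},{"fingers":5.6,"x":0,"y":0,"z":3.8,"wx":0,"wy":0,"wz":0}]'; python3 -m jog '[{"fingers":5.6,"x":0,"y":0,"z":0.1,"wx":0,"wy":0,"wz":0},{"fingers":5.6,"x":0,"y":0,"z":0.2,"wx":0,"wy":0,"wz":0},{"fingers":5.6,"x":0,"y":0,"z":0.2,"wx":0,"wy":0,"wz":0},{"fingers":5.6,"x":0,"y":0,"z":0.3,"wx":0,"wy":0,"wz":0},{"fingers":5.6,"x":0,"y":0,"z":0.3,"wx":0,"wy":0,"wz":0}]'
```

```text
clock: 17.7
tcp_pos: [0.4231, -0.3337, 0.1014]
tool_rot: [3.14, -0.002, 3.141]
ft_force: [1.0, 1.1, -0.9]
opening: 0.0595
finger_force: 33.1
clock: 18.2
tcp_pos: [0.4239, -0.3347, 0.1]
tool_rot: [-3.141, 0.0, 3.141]
ft_force: [0.2, -0.1, -1.0]
opening: 0.0596
finger_force: 33.1
```

```bash
python3 -m jog '[{"fingers":5.6,"x":0,"y":0,"z":0.1,"wx":0,"wy":0,"wz":0},{"fingers":5.6,"x":0,"y":0,"z":0.2,"wx":0,"wy":0,"wz":0},{"fingers":5.6,"x":0,"y":0,"z":0.3,"wx":0,"wy":0,"wz":0},{"fingers":5.6,"x":0,"y":0,"z":0.3,"wx":0,"wy":0,"wz":0},{"fingers":5.6,"x":0,"y":0,"z":0.3,"wx":0,"wy":0,"wz":0}]';python3 -m jog '[{"fingers":5.6,"x":0,"y":0,"z":0.05,"wx":0,"wy":0,"wz":0},{"fingers":5.6,"x":0,"y":0,"z":0.05,"wx":0,"wy":0,"wz":0},{"fingers":5.6,"x":0,"y":0,"z":0.08,"wx":0,"wy":0,"wz":0},{"fingers":5.6,"x":0,"y":0,"z":0.08,"wx":0,"wy":0,"wz":0},{"fingers":5.6,"x":0,"y":0,"z":0.08,"wx":0,"wy":0,"wz":0}]'
```

```text
clock: 18.7
tcp_pos: [0.4238, -0.3347, 0.097]
tool_rot: [-3.141, -0.0, 3.141]
ft_force: [0.0, 0.4, 1.4]
opening: 0.0592
finger_force: 33.4
clock: 19.2
tcp_pos: [0.4239, -0.3347, 0.0969]
tool_rot: [-3.141, 0.0, 3.141]
ft_force: [-2.6, 2.3, 9.6]
opening: 0.0593
finger_force: 34.4
```

```bash
python3 -m jog '[{"fingers":8.5,"x":0,"y":0,"z":0,"wx":0,"wy":0,"wz":0},{"fingers":8.5,"x":0,"y":0,"z":0,"wx":0,"wy":0,"wz":0},{"fingers":8.5,"x":0,"y":0,"z":0,"wx":0,"wy":0,"wz":0},{"fingers":8.5,"x":0,"y":0,"z":0,"wx":0,"wy":0,"wz":0},{"fingers":8.5,"x":0,"y":0,"z":-1,"wx":0,"wy":0,"wz":0}]' 20; python3 -m jog '[{"fingers":8.5,"x":0,"y":0,"z":-4,"wx":0,"wy":0,"wz":0},{"fingers":8.5,"x":0,"y":0,"z":-7,"wx":0,"wy":0,"wz":0},{"fingers":8.5,"x":0,"y":2,"z":-8,"wx":0,"wy":0,"wz":0},{"fingers":8.5,"x":0,"y":6,"z":-8,"wx":0,"wy":0,"wz":0},{"fingers":8.5,"x":0,"y":10.8,"z":-8,"wx":0,"wy":0,"wz":0}]'; python3 -m jog '[{"fingers":8.5,"x":0,"y":4.8,"z":0,"wx":0,"wy":0,"wz":0},{"fingers":8.5,"x":0,"y":9.6,"z":0,"wx":0,"wy":0,"wz":0},{"fingers":8.5,"x":0,"y":14.4,"z":0,"wx":0,"wy":0,"wz":0},{"fingers":8.5,"x":0,"y":19.2,"z":0,"wx":0,"wy":0,"wz":0},{"fingers":8.5,"x":0,"y":23.9,"z":0,"wx":0,"wy":0,"wz":0}]'
python3 - <<'E'
from h import *
print(sense()["tcp_pos"])
ts=[]; p=np.array([.4238,-.3344,.076])
for c in C:
    im=grab_frame(c);cv2.imwrite(f"pics/{c}4.png",im)
    o=proj(c,[p])[0].astype(int)-30; k=cv2.resize(im[o[1]:o[1]+60,o[0]:o[0]+60],None,fx=6,fy=6,interpolation=cv2.INTER_CUBIC)
    for zz in (.038,.008): cv2.polylines(k,[((proj(c,circ(p,.03,zz))-o+.5)*6).astype(int)],True,(0,255,255),1)
    ts.append(k)
cv2.imwrite("pics/fine.png",np.hstack(ts))
# bottle: silhouette fit in first pictures
G={c:grad(cv2.imread(f"pics/{c}0.png")) for c in C}
I={c:cv2.imread(f"pics/{c}0.png") for c in C}
for c,uv in (("side",(339,188)),("top",(237,183))): print(c,"base guess",ray(c,uv,0.0).round(3))
print("top shoulder", ray("top",(236,176),.09).round(3))
for b in ((330,180),): print(ray("side",(340,163),.128).round(3), ray("top",(230,166),.128).round(3))
E
```

```text
clock: 19.7
tcp_pos: [0.423, -0.3339, 0.1052]
tool_rot: [3.14, -0.002, 3.141]
ft_force: [-0.7, 0.6, -0.9]
opening: 0.0849
finger_force: 0.0
clock: 20.2
tcp_pos: [0.424, -0.2258, 0.1865]
tool_rot: [-3.141, 0.001, 3.138]
ft_force: [0.4, 0.9, 0.2]
opening: 0.0852
finger_force: 0.0
clock: 20.7
tcp_pos: [0.4225, 0.015, 0.1859]
tool_rot: [3.141, -0.001, 3.141]
ft_force: [0.7, 0.5, -0.0]
opening: 0.0851
finger_force: 0.0
[0.42250053 0.01497827 0.18589184]
side base guess [0.688 0.126 0.   ]
top base guess [0.657 0.109 0.   ]
top shoulder [0.646 0.098 0.09 ]
[0.653 0.08  0.128] [0.66  0.107 0.128]
```

View pics/fine.png

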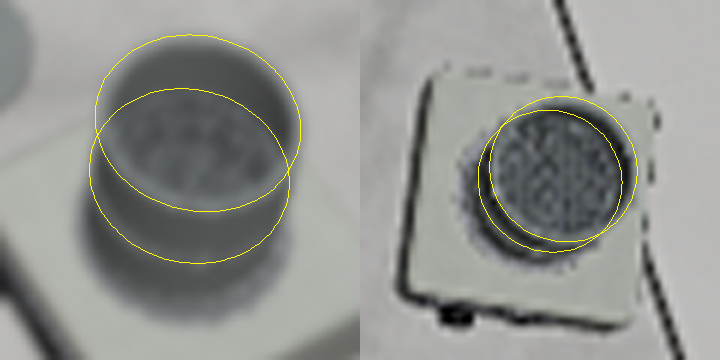

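```bash
python3 -m jog '[{"fingers":8.5,"x":-2,"y":4,"z":0,"wx":0,"wy":0,"wz":0},{"fingers":8.5,"x":-5,"y":8,"z":0,"wx":0,"wy":0,"wz":0},{"fingers":8.5,"x":-8,"y":12,"z":0,"wx":0,"wy":0,"wz":0},{"fingers":8.5,"x":-11.4,"y":15.2,"z":0,"wx":0,"wy":0,"wz":0},{"fingers":8.5,"x":-13.4,"y":15.2,"z":2,"wx":0,"wy":0,"wz":0}]'; python3 -m jog '[{"fingers":8.5,"x":0,"y":0,"z":3,"wx":0,"wy":0,"wz":0},{"fingers":8.5,"x":0,"y":0,"z":5,"wx":0,"wy":0,"wz":0},{"fingers":8.5,"x":0,"y":0,"z":7,"wx":0,"wy":0,"wz":0},{"fingers":8.5,"x":0,"y":0,"z":7,"wx":0,"wy":0,"wz":0},{"fingers":8.5,"x":0,"y":0,"z":7,"wx":0,"wy":0,"wz":0}]'
```

```text
clock: 21.3
tcp_pos: [0.5623, 0.1684, 0.168]
tool_rot: [3.139, 0.007, -3.139]
ft_force: [0.4, -1.2, -0.2]
opening: 0.0852
finger_force: 0.0
clock: 21.8
tcp_pos: [0.5576, 0.1639, 0.0959]
tool_rot: [-3.141, -0.001, 3.141]
ft_force: [0.6, -0.4, 0.7]
opening: 0.0848
finger_force: 0.0
```

```bash
python3 -m jog '[{"fingers":8.5,"x":0,"y":0,"z":2.5,"wx":0,"wy":0,"wz":0},{"fingers":8.5,"x":0,"y":0,"z":5,"wx":0,"wy":0,"wz":0},{"fingers":8.5,"x":0,"y":0,"z":7,"wx":0,"wy":0,"wz":0},{"fingers":8.5,"x":0,"y":0,"z":7.5,"wx":0,"wy":0,"wz":0},{"fingers":8.5,"x":0,"y":0,"z":7.5,"wx":0,"wy":0,"wz":0}]' && python3 -m jog '[{"fingers":5.8,"x":0,"y":0,"z":0,"wx":0,"wy":0,"wz":0},{"fingers":5.8,"x":0,"y":0,"z":0,"wx":0,"wy":0,"wz":0},{"fingers":5.8,"x":0,"y":0,"z":0,"wx":0,"wy":0,"wz":0},{"fingers":5.8,"x":0,"y":0,"z":0,"wx":0,"wy":0,"wz":0},{"fingers":5.8,"x":0,"y":0,"z":0,"wx":0,"wy":0,"wz":0}]' 20 && python3 -m jog '[{"fingers":7.6,"x":0,"y":0,"z":0,"wx":0,"wy":0,"wz":0},{"fingers":7.6,"x":0,"y":0,"z":0,"wx":0,"wy":0,"wz":0},{"fingers":7.6,"x":0,"y":0,"z":0,"wx":0,"wy":0,"wz":0.1},{"fingers":7.6,"x":0,"y":0,"z":0,"wx":0,"wy":0,"wz":0.25},{"fingers":7.6,"x":0,"y":0,"z":0,"wx":0,"wy":0,"wz":0.38}]' && python3 -m jog '[{"fingers":7.6,"x":0,"y":0,"z":0,"wx":0,"wy":0,"wz":0.14},{"fingers":7.6,"x":0,"y":0,"z":0,"wx":0,"wy":0,"wz":0.28},{"fingers":7.6,"x":0,"y":0,"z":0,"wx":0,"wy":0,"wz":0.42},{"fingers":7.6,"x":0,"y":0,"z":0,"wx":0,"wy":0,"wz":0.56},{"fingers":7.6,"x":0,"y":0,"z":0,"wx":0,"wy":0,"wz":0.7}]' && python3 -m jog '[{"fingers":7.6,"x":0,"y":0,"z":0,"wx":0,"wy":0,"wz":0.14},{"fingers":7.6,"x":0,"y":0,"z":0,"wx":0,"wy":0,"wz":0.28},{"fingers":7.6,"x":0,"y":0,"z":0,"wx":0,"wy":0,"wz":0.42},{"fingers":7.6,"x":0,"y":0,"z":0,"wx":0,"wy":0,"wz":0.49},{"fingers":7.6,"x":0,"y":0,"z":0,"wx":0,"wy":0,"wz":0.49}]' && python3 -m jog '[{"fingers":5.8,"x":0,"y":0,"z":0,"wx":0,"wy":0,"wz":0},{"fingers":5.8,"x":0,"y":0,"z":0,"wx":0,"wy":0,"wz":0},{"fingers":5.8,"x":0,"y":0,"z":0,"wx":0,"wy":0,"wz":0},{"fingers":5.8,"x":0,"y":0,"z":0,"wx":0,"wy":0,"wz":0},{"fingers":5.8,"x":0,"y":0,"z":0,"wx":0,"wy":0,"wz":0}]' 30
```

```text
clock: 22.3
tcp_pos: [0.5584, 0.1642, 0.0215]
tool_rot: [-3.141, 0.0, 3.141]
ft_force: [0.1, 0.3, 0.5]
opening: 0.0848
finger_force: 0.0
clock: 22.8
tcp_pos: [0.5594, 0.1644, 0.0227]
tool_rot: [3.141, 0.003, 3.141]
ft_force: [-0.1, -0.3, 5.7]
opening: 0.0603
finger_force: 21.1
clock: 23.3
tcp_pos: [0.5582, 0.1642, 0.021]
tool_rot: [-3.141, -0.0, 2.755]
ft_force: [-0.1, -0.2, -0.0]
opening: 0.0761
finger_force: 0.0
clock: 23.8
tcp_pos: [0.5581, 0.1643, 0.021]
tool_rot: [-3.141, 0.0, 2.055]
ft_force: [0.2, 0.1, -0.2]
opening: 0.076
finger_force: 0.0
clock: 24.3
tcp_pos: [0.5582, 0.1643, 0.021]
tool_rot: [-3.142, 0.0, 1.57]
ft_force: [-0.8, -0.3, 0.5]
opening: 0.0763
finger_force: 0.0
clock: 24.8
tcp_pos: [0.5582, 0.1643, 0.0213]
tool_rot: [3.142, 0.0, 1.572]
ft_force: [-2.0, -0.6, 5.2]
opening: 0.0598
finger_force: 32.6
```

```bash
python3 -m jog '[{"fingers":5.6,"x":0,"y":0,"z":-2,"wx":0,"wy":0,"wz":0},{"fingers":5.6,"x":0,"y":0,"z":-6,"wx":0,"wy":0,"wz":0},{"fingers":5.6,"x":0,"y":0,"z":-10.5,"wx":0,"wy":0,"wz":0},{"fingers":5.6,"x":0,"y":-1.5,"z":-14.5,"wx":0,"wy":0,"wz":0},{"fingers":5.6,"x":0,"y":-4.4,"z":-17,"wx":0,"wy":0,"wz":0}]' 30 && python3 -m jog '[{"fingers":5.6,"x":-1,"y":-4,"z":0,"wx":0,"wy":0,"wz":0},{"fingers":5.6,"x":-3.5,"y":-7.5,"z":0,"wx":0,"wy":0,"wz":0},{"fingers":5.6,"x":-8,"y":-9,"z":0,"wx":0,"wy":0,"wz":0},{"fingers":5.6,"x":-12.5,"y":-9,"z":0,"wx":0,"wy":0,"wz":0},{"fingers":5.6,"x":-17,"y":-9,"z":0,"wx":0,"wy":0,"wz":0}]' && python3 -m jog '[{"fingers":5.6,"x":-4.8,"y":0,"z":0,"wx":0,"wy":0,"wz":0},{"fingers":5.6,"x":-9.6,"y":0,"z":0,"wx":0,"wy":0,"wz":0},{"fingers":5.6,"x":-14.4,"y":0,"z":0,"wx":0,"wy":0,"wz":0},{"fingers":5.6,"x":-19.2,"y":0,"z":0,"wx":0,"wy":0,"wz":0},{"fingers":5.6,"x":-23,"y":0,"z":0,"wx":0,"wy":0,"wz":0}]'  && python3 -m jog '[{"fingers":5.6,"x":-4,"y":0,"z":0,"wx":0,"wy":0,"wz":0},{"fingers":5.6,"x":-7,"y":0,"z":0,"wx":0,"wy":0,"wz":0},{"fingers":5.6,"x":-9.9,"y":0,"z":0,"wx":0,"wy":0,"wz":0},{"fingers":5.6,"x":-9.9,"y":0,"z":1,"wx":0,"wy":0,"wz":0},{"fingers":5.6,"x":-9.9,"y":0,"z":2,"wx":0,"wy":0,"wz":0}]' && python3 -m jog '[{"fingers":5.6,"x":0,"y":0,"z":1,"wx":0,"wy":0,"wz":0},{"fingers":5.6,"x":0,"y":0,"z":1.5,"wx":0,"wy":0,"wz":0},{"fingers":5.6,"x":0,"y":0,"z":1.5,"wx":0,"wy":0,"wz":0},{"fingers":5.6,"x":0,"y":0,"z":1.5,"wx":0,"wy":0,"wz":0},{"fingers":5.6,"x":0,"y":0,"z":1.5,"wx":0,"wy":0,"wz":0}]'
```

```text
clock: 25.3
tcp_pos: [0.5173, 0.1646, 0.1941]
tool_rot: [3.135, -0.001, 1.571]
ft_force: [0.3, 0.0, -1.3]
opening: 0.0601
finger_force: 33.0
clock: 25.8
tcp_pos: [0.4232, -0.0068, 0.1911]
tool_rot: [3.141, 0.0, 1.573]
ft_force: [0.7, -0.4, -0.5]
opening: 0.06
finger_force: 33.0
clock: 26.3
tcp_pos: [0.4239, -0.2386, 0.1909]
tool_rot: [3.141, 0.001, 1.57]
ft_force: [0.7, -0.1, -0.8]
opening: 0.0598
finger_force: 33.0
clock: 26.8
tcp_pos: [0.424, -0.335, 0.1702]
tool_rot: [-3.142, -0.0, 1.57]
ft_force: [0.2, 0.2, -1.1]
opening: 0.0601
finger_force: 33.0
clock: 27.3
tcp_pos: [0.4246, -0.3347, 0.1565]
tool_rot: [3.141, 0.001, 1.571]
ft_force: [0.7, -0.1, -0.9]
opening: 0.0596
finger_force: 33.0
```

```bash
python3 -m jog '[{"fingers":5.6,"x":0,"y":-0.05,"z":0.8,"wx":0,"wy":0,"wz":0},{"fingers":5.6,"x":0,"y":-0.05,"z":1.6,"wx":0,"wy":0,"wz":0},{"fingers":5.6,"x":0,"y":-0.05,"z":2.2,"wx":0,"wy":0,"wz":0},{"fingers":5.6,"x":0,"y":-0.05,"z":2.5,"wx":0,"wy":0,"wz":0},{"fingers":5.6,"x":0,"y":-0.05,"z":2.5,"wx":0,"wy":0,"wz":0}]'; python3 -m jog '[{"fingers":5.6,"x":0,"y":0,"z":0.1,"wx":0,"wy":0,"wz":0},{"fingers":5.6,"x":0,"y":0,"z":0.2,"wx":0,"wy":0,"wz":0},{"fingers":5.6,"x":0,"y":0,"z":0.3,"wx":0,"wy":0,"wz":0},{"fingers":5.6,"x":0,"y":0,"z":0.35,"wx":0,"wy":0,"wz":0},{"fingers":5.6,"x":0,"y":0,"z":0.35,"wx":0,"wy":0,"wz":0}]'
```

```text
clock: 27.8
tcp_pos: [0.4234, -0.3344, 0.1303]
tool_rot: [-3.141, -0.001, 1.571]
ft_force: [0.8, -0.7, -0.8]
opening: 0.06
finger_force: 33.0
clock: 28.3
tcp_pos: [0.4237, -0.3348, 0.1276]
tool_rot: [-3.142, 0.0, 1.571]
ft_force: [-0.2, -0.5, -0.5]
opening: 0.0599
finger_force: 33.0
```

```bash
python3 -m jog '[{"fingers":5.6,"x":0,"y":0,"z":0.05,"wx":0,"wy":0,"wz":0},{"fingers":5.6,"x":0,"y":0,"z":0.08,"wx":0,"wy":0,"wz":0},{"fingers":5.6,"x":0,"y":0,"z":0.1,"wx":0,"wy":0,"wz":0},{"fingers":5.6,"x":0,"y":0,"z":0.1,"wx":0,"wy":0,"wz":0},{"fingers":5.6,"x":0,"y":0,"z":0.1,"wx":0,"wy":0,"wz":0}]'
```

```text
clock: 28.8
tcp_pos: [0.4238, -0.3349, 0.1273]
tool_rot: [3.141, 0.001, 1.571]
ft_force: [-2.0, 1.1, 6.8]
opening: 0.0598
finger_force: 33.7
```

```bash
python3 -m jog '[{"fingers":8.5,"x":0,"y":0,"z":0,"wx":0,"wy":0,"wz":0},{"fingers":8.5,"x":0,"y":0,"z":0,"wx":0,"wy":0,"wz":0},{"fingers":8.5,"x":0,"y":0,"z":0,"wx":0,"wy":0,"wz":0},{"fingers":8.5,"x":0,"y":0,"z":0,"wx":0,"wy":0,"wz":0},{"fingers":8.5,"x":0,"y":0,"z":-1,"wx":0,"wy":0,"wz":0}]' 20; python3 -m jog '[{"fingers":8.5,"x":0,"y":0,"z":-3,"wx":0,"wy":0,"wz":0},{"fingers":8.5,"x":0,"y":0,"z":-6,"wx":0,"wy":0,"wz":0},{"fingers":8.5,"x":3,"y":0,"z":-7,"wx":0,"wy":0,"wz":0},{"fingers":8.5,"x":7,"y":0,"z":-7,"wx":0,"wy":0,"wz":0},{"fingers":8.5,"x":11.6,"y":0.2,"z":-7,"wx":0,"wy":0,"wz":0}]'; python3 -m jog '[{"fingers":8.5,"x":0,"y":0,"z":0,"wx":0,"wy":0,"wz":0},{"fingers":8.5,"x":0,"y":0,"z":2,"wx":0,"wy":0,"wz":0},{"fingers":6,"x":0,"y":0,"z":6,"wx":0,"wy":0,"wz":0},{"fingers":6,"x":0,"y":0,"z":10,"wx":0,"wy":0,"wz":0},{"fingers":6,"x":0,"y":0,"z":10,"wx":0,"wy":0,"wz":0}]'
python3 - <<'E'
from h import *
print(sense()["tcp_pos"])
ts=[]; 
for c,p in (("side",np.array([.4238,-.3347,.106])),("side",np.array([.426,-.219,0]))):
    im=grab_frame(c) if not ts else im
    o=proj(c,[p])[0].astype(int)-30; k=cv2.resize(im[o[1]:o[1]+60,o[0]:o[0]+60],None,fx=6,fy=6,interpolation=cv2.INTER_CUBIC)
    for r,zz in (((.03,.044),(.03,.008)) if not ts else curves("lid",p)): cv2.polylines(k,[((proj(c,circ(p,r,zz))-o+.5)*6).astype(int)],True,(0,255,255),1)
    ts.append(k)
cv2.imwrite("pics/coarse.png",np.hstack(ts))
E
```

```text
clock: 29.3
tcp_pos: [0.4229, -0.334, 0.1357]
tool_rot: [-3.14, -0.002, 1.571]
ft_force: [-0.1, -0.4, -1.0]
opening: 0.0849
finger_force: 0.0
clock: 29.8
tcp_pos: [0.4262, -0.2188, 0.2079]
tool_rot: [3.139, 0.002, 1.569]
ft_force: [0.1, 1.0, 0.4]
opening: 0.0847
finger_force: 0.0
clock: 30.3
tcp_pos: [0.4228, -0.2171, 0.1033]
tool_rot: [-3.135, -0.005, 1.571]
ft_force: [-1.2, 1.1, 0.1]
opening: 0.0601
finger_force: 0.0
[ 0.42281084 -0.2170616   0.10326295]
```

View pics/coarse.png

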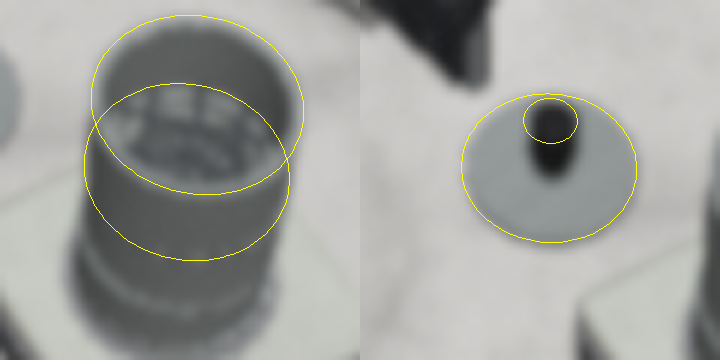

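```bash
python3 -m jog '[{"fingers":6,"x":0,"y":0,"z":1.5,"wx":0,"wy":0,"wz":0},{"fingers":5,"x":0,"y":0,"z":3,"wx":0,"wy":0,"wz":0},{"fingers":4.4,"x":0,"y":0,"z":4,"wx":0,"wy":0,"wz":0},{"fingers":4.4,"x":0,"y":0,"z":4,"wx":0,"wy":0,"wz":0},{"fingers":4.4,"x":0,"y":0,"z":4,"wx":0,"wy":0,"wz":0}]'
```

```text
clock: 30.85
tcp_pos: [0.4263, -0.2193, 0.0676]
tool_rot: [3.141, 0.001, 1.571]
ft_force: [-0.2, 0.3, -0.1]
opening: 0.0438
finger_force: 0.0
```

```bash
python3 -m jog '[{"fingers":4.4,"x":0,"y":0,"z":1.2,"wx":0,"wy":0,"wz":0},{"fingers":4.4,"x":0,"y":0,"z":2.4,"wx":0,"wy":0,"wz":0},{"fingers":4.4,"x":0,"y":0,"z":3.4,"wx":0,"wy":0,"wz":0},{"fingers":4.4,"x":0,"y":0,"z":3.7,"wx":0,"wy":0,"wz":0},{"fingers":4.4,"x":0,"y":0,"z":3.7,"wx":0,"wy":0,"wz":0}]' && python3 -m jog '[{"fingers":1.6,"x":0,"y":0,"z":0,"wx":0,"wy":0,"wz":0},{"fingers":1.6,"x":0,"y":0,"z":0,"wx":0,"wy":0,"wz":0},{"fingers":1.6,"x":0,"y":0,"z":0,"wx":0,"wy":0,"wz":0},{"fingers":1.6,"x":0,"y":0,"z":0,"wx":0,"wy":0,"wz":0},{"fingers":1.6,"x":0,"y":0,"z":0,"wx":0,"wy":0,"wz":0}]' 20 && python3 -m jog '[{"fingers":4,"x":0,"y":0,"z":0,"wx":0,"wy":0,"wz":0},{"fingers":4,"x":0,"y":0,"z":0,"wx":0,"wy":0,"wz":0},{"fingers":4,"x":0,"y":0,"z":0,"wx":0,"wy":0,"wz":-0.1},{"fingers":4,"x":0,"y":0,"z":0,"wx":0,"wy":0,"wz":-0.25},{"fingers":4,"x":0,"y":0,"z":0,"wx":0,"wy":0,"wz":-0.38}]' && python3 -m jog '[{"fingers":4,"x":0,"y":0,"z":0,"wx":0,"wy":0,"wz":-0.14},{"fingers":4,"x":0,"y":0,"z":0,"wx":0,"wy":0,"wz":-0.28},{"fingers":4,"x":0,"y":0,"z":0,"wx":0,"wy":0,"wz":-0.42},{"fingers":4,"x":0,"y":0,"z":0,"wx":0,"wy":0,"wz":-0.56},{"fingers":4,"x":0,"y":0,"z":0,"wx":0,"wy":0,"wz":-0.7}]' && python3 -m jog '[{"fingers":4,"x":0,"y":0,"z":0,"wx":0,"wy":0,"wz":-0.14},{"fingers":4,"x":0,"y":0,"z":0,"wx":0,"wy":0,"wz":-0.28},{"fingers":4,"x":0,"y":0,"z":0,"wx":0,"wy":0,"wz":-0.42},{"fingers":4,"x":0,"y":0,"z":0,"wx":0,"wy":0,"wz":-0.49},{"fingers":4,"x":0,"y":0,"z":0,"wx":0,"wy":0,"wz":-0.49}]' && python3 -m jog '[{"fingers":1.6,"x":0,"y":0,"z":0,"wx":0,"wy":0,"wz":0},{"fingers":1.6,"x":0,"y":0,"z":0,"wx":0,"wy":0,"wz":0},{"fingers":1.6,"x":0,"y":0,"z":0,"wx":0,"wy":0,"wz":0},{"fingers":1.6,"x":0,"y":0,"z":0,"wx":0,"wy":0,"wz":0},{"fingers":1.6,"x":0,"y":0,"z":0,"wx":0,"wy":0,"wz":0}]' 30
```

```text
clock: 31.35
tcp_pos: [0.4253, -0.2185, 0.029]
tool_rot: [-3.14, -0.001, 1.571]
ft_force: [-0.6, 1.1, -0.2]
opening: 0.0441
finger_force: 0.0
clock: 31.85
tcp_pos: [0.426, -0.2189, 0.0299]
tool_rot: [3.141, 0.001, 1.571]
ft_force: [-0.2, 1.7, 4.0]
opening: 0.017
finger_force: 19.7
clock: 32.35
tcp_pos: [0.4256, -0.2187, 0.0294]
tool_rot: [-3.141, -0.0, 1.957]
ft_force: [-0.3, -0.2, 0.3]
opening: 0.04
finger_force: 0.0
clock: 32.85
tcp_pos: [0.4256, -0.2187, 0.0294]
tool_rot: [-3.142, -0.0, 2.657]
ft_force: [-0.1, 0.5, -0.3]
opening: 0.0399
finger_force: 0.0
clock: 33.35
tcp_pos: [0.4256, -0.2187, 0.0294]
tool_rot: [3.142, -0.0, 3.141]
ft_force: [-0.8, 0.5, 0.3]
opening: 0.0401
finger_force: 0.0
clock: 33.85
tcp_pos: [0.4257, -0.2187, 0.0295]
tool_rot: [-3.142, -0.0, 3.14]
ft_force: [-0.4, 0.4, 1.4]
opening: 0.0165
finger_force: 29.2
```

```bash
python3 -m jog '[{"fingers":1.4,"x":0,"y":0,"z":-2,"wx":0,"wy":0,"wz":0},{"fingers":1.4,"x":0,"y":0,"z":-6,"wx":0,"wy":0,"wz":0},{"fingers":1.4,"x":0,"y":0,"z":-10.5,"wx":0,"wy":0,"wz":0},{"fingers":1.4,"x":0,"y":0,"z":-15,"wx":0,"wy":0,"wz":0},{"fingers":1.4,"x":0,"y":0,"z":-18,"wx":0,"wy":0,"wz":0}]' 30 && python3 -m jog '[{"fingers":1.4,"x":0,"y":-1,"z":0,"wx":0,"wy":0,"wz":0},{"fingers":1.4,"x":0.2,"y":-4,"z":0,"wx":0,"wy":0,"wz":0},{"fingers":1.4,"x":0.2,"y":-7,"z":0,"wx":0,"wy":0,"wz":0},{"fingers":1.4,"x":0.2,"y":-10,"z":0,"wx":0,"wy":0,"wz":0},{"fingers":1.4,"x":0.2,"y":-11.6,"z":0,"wx":0,"wy":0,"wz":0}]' && python3 -m jog '[{"fingers":1.4,"x":0,"y":0,"z":0,"wx":0,"wy":0,"wz":0},{"fingers":1.4,"x":0,"y":0,"z":1,"wx":0,"wy":0,"wz":0},{"fingers":1.4,"x":0,"y":0,"z":2,"wx":0,"wy":0,"wz":0},{"fingers":1.4,"x":0,"y":0,"z":2.5,"wx":0,"wy":0,"wz":0},{"fingers":1.4,"x":0,"y":0,"z":2.5,"wx":0,"wy":0,"wz":0}]'
```

```text
clock: 34.35
tcp_pos: [0.4264, -0.2192, 0.2126]
tool_rot: [-3.14, 0.003, 3.141]
ft_force: [-0.2, 0.4, -0.9]
opening: 0.0166
finger_force: 29.5
clock: 34.85
tcp_pos: [0.4232, -0.3369, 0.2084]
tool_rot: [-3.142, -0.001, 3.139]
ft_force: [0.6, 0.0, -0.2]
opening: 0.0171
finger_force: 29.5
clock: 35.35
tcp_pos: [0.4229, -0.3331, 0.1831]
tool_rot: [3.139, -0.002, -3.141]
ft_force: [0.3, 0.5, -0.3]
opening: 0.0169
finger_force: 29.5
```

```bash
python3 -m jog '[{"fingers":1.4,"x":0,"y":0,"z":0.2,"wx":0,"wy":0,"wz":0},{"fingers":1.4,"x":0,"y":0,"z":0.4,"wx":0,"wy":0,"wz":0},{"fingers":1.4,"x":0,"y":0,"z":0.6,"wx":0,"wy":0,"wz":0},{"fingers":1.4,"x":0,"y":0,"z":0.8,"wx":0,"wy":0,"wz":0},{"fingers":1.4,"x":0,"y":0,"z":0.8,"wx":0,"wy":0,"wz":0}]';python3 -m jog '[{"fingers":1.4,"x":0,"y":0,"z":0.1,"wx":0,"wy":0,"wz":0},{"fingers":1.4,"x":0,"y":0,"z":0.2,"wx":0,"wy":0,"wz":0},{"fingers":1.4,"x":0,"y":0,"z":0.3,"wx":0,"wy":0,"wz":0},{"fingers":1.4,"x":0,"y":0,"z":0.3,"wx":0,"wy":0,"wz":0},{"fingers":1.4,"x":0,"y":0,"z":0.3,"wx":0,"wy":0,"wz":0}]'
```

```text
clock: 35.85
tcp_pos: [0.4235, -0.3347, 0.1764]
tool_rot: [3.141, -0.0, 3.141]
ft_force: [0.4, -1.0, -0.9]
opening: 0.017
finger_force: 29.5
clock: 36.35
tcp_pos: [0.4236, -0.3348, 0.1735]
tool_rot: [-3.142, -0.0, 3.141]
ft_force: [-0.1, -0.1, -1.2]
opening: 0.0168
finger_force: 29.5
```

```bash
python3 -m jog '[{"fingers":1.4,"x":0,"y":0,"z":0.1,"wx":0,"wy":0,"wz":0},{"fingers":1.4,"x":0,"y":0,"z":0.18,"wx":0,"wy":0,"wz":0},{"fingers":1.4,"x":0,"y":0,"z":0.2,"wx":0,"wy":0,"wz":0},{"fingers":1.4,"x":0,"y":0,"z":0.22,"wx":0,"wy":0,"wz":0},{"fingers":1.4,"x":0,"y":0,"z":0.22,"wx":0,"wy":0,"wz":0}]'
```

```text
clock: 36.85
tcp_pos: [0.4237, -0.3348, 0.1715]
tool_rot: [-3.141, 0.0, 3.141]
ft_force: [1.0, 0.2, 1.4]
opening: 0.017
finger_force: 29.8
```

```bash
python3 -m jog '[{"fingers":4,"x":0,"y":0,"z":0,"wx":0,"wy":0,"wz":0},{"fingers":4,"x":0,"y":0,"z":0,"wx":0,"wy":0,"wz":0},{"fingers":4.5,"x":0,"y":0,"z":0,"wx":0,"wy":0,"wz":0},{"fingers":4.5,"x":0,"y":0,"z":0,"wx":0,"wy":0,"wz":0},{"fingers":4.5,"x":0,"y":0,"z":0,"wx":0,"wy":0,"wz":0}]'; python3 -m jog '[{"fingers":4.5,"x":0,"y":0,"z":-1.5,"wx":0,"wy":0,"wz":0},{"fingers":4.5,"x":0,"y":0,"z":-4,"wx":0,"wy":0,"wz":0},{"fingers":4.5,"x":0,"y":0,"z":-7,"wx":0,"wy":0,"wz":0},{"fingers":4.5,"x":0,"y":4,"z":-7,"wx":0,"wy":0,"wz":0},{"fingers":4.5,"x":0,"y":8,"z":-7,"wx":0,"wy":0,"wz":0}]';python3 -m jog '[{"fingers":4.5,"x":0,"y":5,"z":0,"wx":0,"wy":0,"wz":0},{"fingers":4.5,"x":0,"y":10,"z":0,"wx":0,"wy":0,"wz":0},{"fingers":4.5,"x":0,"y":15,"z":0,"wx":0,"wy":0,"wz":0},{"fingers":4.5,"x":0,"y":15,"z":0,"wx":0,"wy":0,"wz":0},{"fingers":4.5,"x":0,"y":15,"z":0,"wx":0,"wy":0,"wz":0}]'
python3 - <<'E'
from h import *
ts=[]; p=np.array([.4238,-.3347,.142])
for c in C:
    im=grab_frame(c)
    o=proj(c,[p])[0].astype(int)-30; k=cv2.resize(im[o[1]:o[1]+60,o[0]:o[0]+60],None,fx=6,fy=6,interpolation=cv2.INTER_CUBIC)
    for r,zz in curves("lid",p): cv2.polylines(k,[((proj(c,circ(p,r,zz))-o+.5)*6).astype(int)],True,(0,255,255),1)
    ts.append(k)
cv2.imwrite("pics/final.png",np.hstack(ts))
E
```

```text
clock: 37.35
tcp_pos: [0.4236, -0.3348, 0.1713]
tool_rot: [-3.141, -0.0, 3.141]
ft_force: [-0.1, -0.7, 0.1]
opening: 0.0448
finger_force: 0.0
clock: 37.85
tcp_pos: [0.4244, -0.2552, 0.2425]
tool_rot: [-3.14, 0.002, 3.139]
ft_force: [0.3, 0.6, -0.5]
opening: 0.0449
finger_force: 0.0
clock: 38.35
tcp_pos: [0.4238, -0.1038, 0.2415]
tool_rot: [-3.141, 0.0, -3.139]
ft_force: [0.3, 0.1, 0.2]
opening: 0.0452
finger_force: 0.0
```

View pics/final.png

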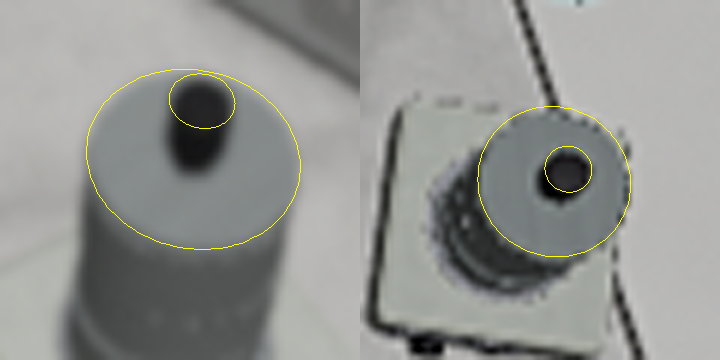

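The picture shows the lid flat on the stack, within about a pixel of its seated prediction: side disc centre at crop pixel (193,158), top at (555,181). The hand is clear, so I'm handing in.

```bash
python3 -c "
from rig import *
print(finish_job())"
```

```text
the job is handed in; nothing more can be done
None
```

I built the stack on the shaker base in order (pan, fine sieve, coarse sieve, lid), each part seated and released, and handed it in at about 38 s; the hand-in gave no verdict.

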